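Pack a seal and spacer down a column

TASK

Put the green spacer plug into the clear column tube, on top of the orange sealing ring that is held part way down. Then take the packing rod from its stand and push plug and ring down the tube until the plug bottoms out on the hidden stop, pressing firmly there for a moment but not so hard that the stop is damaged. Stand the rod back upright in the hole of its stand, and leave the bottle, beaker and tip box undisturbed.

Things in the scene. Friction and masses are not known exactly. Their poses are not given: they have to be found in the camera images.
- column: Fixed clear tube standing upright on a black foot 90 x 90 x 20 mm; a black sleeve (47 mm diameter) hides its lowest 38 mm. Origin under the centre of the foot, z up the tube axis. Tube outside diameter 40 mm, bore 32 mm, the top 8 mm flaring to 50 mm outside (42 mm inside); the mouth is 120 mm above the origin. It may stand in any of three places.
- column_mouth (a point): Centre of the tube's open mouth, 120 mm above the table.
- ring_top (a point): Centre of the top face of the orange sealing ring (31 mm diameter, 8 mm thick), held by friction in the tube, 32 to 52 mm below the mouth at first. It moves only along the tube, resists with about 6 N (plus 15 N per m/s) and stays where left. It slides down round a steel stop pin; the plug on it bottoms out on the pin's top.
- ring (a joint): How far (m) the ring has been pushed down from its highest place; starts at 0 to 0.020. The hidden stop, set differently each time, ends the push at 0.032 to 0.058 (plug's top then 24 to 50 mm below the mouth). It is rigid: come down slowly, about 10 mm/s. Firmly home means 12 N or more from the rod there, held a third of a second; over 35 N, even a brief knock, does damage.
- stand: Fixed grey block 100 x 100 x 45 mm with one vertical round hole, 32 mm diameter and 40 mm deep, in the middle of its top. Origin under its centre. It may stand in any of three places.
- stand_hole (a point): Centre of the hole's mouth on top of the stand, 45 mm above the table.
- rod: Packing rod, 140 mm long, 0.12 kg, standing upright in the stand's hole with its lower end on the hole's floor (5 mm above the table). Origin at the centre of its lower end, z along the rod towards the handle. From the lower end: steel foot 24 mm diameter, 20 mm long; steel shaft 16 mm diameter to 70 mm; black collar 32 mm diameter from 70 to 76 mm; blue round handle 22 mm diameter from 76 to 140 mm.
- rod_handle (a point): Point on the rod's axis at the middle of the blue handle, 110 mm above its lower end.
- plug: Loose green cylinder, 29 mm diameter, 40 mm tall, about 0.06 kg, standing upright on the tray. Origin at the centre of its lower end, z up. Either end may go in first.
- plug_center (a point): Middle of the plug, 20 mm from each end.
- tray: Fixed flat steel tray 130 x 130 mm, its top 4 mm above the table, 8 mm high at the rim; origin under its centre. It may stand in any of three places.
- reagent_bottle: Bystander: brown bottle with a blue cap, 56 mm diameter, 110 mm tall, origin under its base.
- beaker: Bystander: glass beaker 64 mm diameter, 75 mm tall, origin under its base.
- tip_box: Bystander: white pipette tip box 70 x 100 x 50 mm with a blue top and rows of white tips, origin under its base.
Mind the look-alikes: they are no part of the job. Of the things that look like the plug, take the one that is nearest to the robot's base at the start.

How it is judged:
By the outcome, as a careful person would: the job done as asked, in the order asked, and still so for the second after the job is handed in, with the robot touching nothing.
It also fails if it takes over 72 s, if anything falls off the work surface, if the arm or the gripper's body presses on something with over 40 N, if the wrist force passes 120 N, or if a joint passes its speed limit or range.

ROBOT

A 6-joint arm with a two-finger parallel gripper is mounted at the origin on the work surface. World frame = base frame: x ahead of the robot, y to its left, z up, the work surface at z = 0. Lengths are in mm, angles in rad, forces in N, time in s.
With the tool pointing down it reaches from about 275 to 750 mm from the base axis. Payload 10.2 kg.
Tool frame: the origin (TCP) lies at the very end of the fingers, on their centre line; the grasp point (between the pads) lies 19 mm behind it; z points along the fingers, x is the direction in which the jaws open and shut, and the axes are right-handed (so a half turn about z gives the same grasp; the last joint's range is limited). The gripper opens to 85 mm and grips with 20 to 120 N. Pads are 22 mm wide; open, the fingers measure 114 mm over their backs; the gripper's body (76 mm by 85 mm) begins 54 mm behind the grasp point. The pads swing forward as they close: fully open they stand 13 mm farther back than shut.
Start: joints at [-1.484, 0.313, 1.498, -0, 1.331, -0.223], TCP at [160.043, -500.017, 231.294] pointing down, gripper open.
Joint ranges: [-2.94, 2.94], [-0.97, 2.17], [0.19, 2.56], [-1.23, 4.37], [0.02, 3.11], [-2.88, 2.88]. Speed limits (rad/s): [2.39, 2.39, 3.01, 3.14, 3.14, 3.14].

INTERFACE

Orientations are given as a unit quaternion [w, x, y, z].
In Python, from rig import ctrl, cams gives the robot as it stands.
- The arm moves only by the tool play_rows, never from a script. Its argument "steps" is a list of rows, each a list of 2 entries, a list of its own where there are three numbers: the shift along the tool's x, y, z normalised to -1 to 1, where 1 is 0.75 m, then the turn, a rotation vector about the tool's x, y, z normalised to -1 to 1, where 1 is 45 degrees. A call has 1 to 20 rows; each row shifts and turns the commanded pose from where the row before left it, along the tool's axes as they then stand; what a row does not reach is not made up. A row lasts 1/10 s, in which the tool goes at most 50 mm and 8.59 degrees, less where a joint would pass 70% of its speed; a pose out of reach is approached as far as the arm can. A call with a number of a shift or a turn outside -1 to 1 is refused whole. A call with a gripper value outside its range is refused whole. "grip" is the closure, from 0 (fully open) to 1 (shut), set as the call begins (left out, the last holds). The fingers move at their own pace and stop on an object; "squeeze" is the grip in N (left out, the last holds). Time passes only in rows, so rows that do not move let the fingers close. It gives the time, the measured TCP pose, the force and the opening at its end, in the units of the state.
- ctrl.sense(): the state, without advancing time (a new reading comes with each control period).
- cams.capture(name): name is "scene" or "side" or "wrist"; returns the picture (400x640x3 uint8, red, green, blue); there is no depth.
- cams.camera_info(name): a dict with "fx", "fy", "cx", "cy" (pixels), "dist_coeffs" ([k1, k2, p1, p2, k3] as OpenCV has them; the pictures are not rectified), "xyz" and "attitude" of the camera in the world. Camera axes: x right, y up, looking along -z (the intrinsics and any distortion apply to the point x, -y, -z); pixel columns grow to the right and rows downward; lengths in mm; the calibration is good to about 2 mm. A picture is of the moment at which its call begins: read the wrist's pose just before it. camera_info takes no time and is no camera call; for the wrist camera it gives the pose at the moment of the call.
- ctrl.finish_job(): hands the job in, once; it reports no verdict.
Trained networks look in the newest picture that a camera, given by its name, has taken for a name from the list of things; names that differ only in an ending like _2 or _b are one class to them, and where a whole thing is asked for, a point or a joint stands for the part that bears it (a point fixed in the world has none). Each returns a list of dicts, best first, with "p" (0 to 1); they miss things now and then, are a little off and sometimes report something else, mostly with a low value. They report only what shows in the picture. A call takes as long as a camera call. They do not tell look-alikes from the thing itself.
- cams.search_frame(camera, thing): "rect" ([centre column, centre row, width, height] in pixels, round what is visible of it).
- cams.tip_of(camera, thing): "pixel" ([column, row] in pixels: a listed point, or the origin of a listed thing).
The state is a dict: "time_s": time; "joints": joint angles; "dq": joint speeds; "tau": joint torques, N m; "eef_pos": TCP position; "ee_rot": TCP orientation; "force": force on the tool from outside, world axes, zero at the start; "wrist_torque": the same for the moment, N m; "grip_width": opening from 0.0 (shut) to 1.0 (fully open).
Only numpy, scipy, OpenCV 4.12 (cv2) and the standard library are available. Lean on these libraries where they do the work, as an engineer would, in place of code of your own. Each camera call takes 0.05 s, during which the arm holds its last target.

## Working session

There is one attempt and no reset: what is moved stays moved. The work goes in short steps, Python scripts to look and compute and a tool call to move; the robot and the scene stay as the last step left them, time stands still between calls to the robot, and variables do not carry over. Pictures are saved under pics/ and viewed, and the job is handed in when it is done.

Besides the shell and the picture viewer there is one more tool, called after "Emit:" by a JSON object that holds its "method" and its "body", one argument or row to a line. play_rows: Moves the arm, as the interface text tells. Its arguments: {"type":"object","properties":{"steps":{"type":"array"},"grip":{"type":"number"},"squeeze":{"type":"number"}},"required":["steps"]}

```bash
ls; mkdir -p pics
python3 - <<'E'
from rig import ctrl,cams
import cv2
print(ctrl.sense())
for n in ["scene","side","wrist"]:
    print(n,cams.camera_info(n))
    im=cams.capture(n); cv2.imwrite(f"pics/{n}0.png",im[:,:,::-1])
    for t in ["column_mouth","ring_top","stand_hole","rod_handle","rod","plug","plug_center","tray","column","stand","reagent_bottle","beaker","tip_box"]:
        try:
            print(t,[(d["p"],d["pixel"]) for d in cams.tip_of(n,t)][:4])
        except Exception as e: print(t,e)
E
```

```text
pics
{'time_s': 0.0, 'joints': array([-1.48438314e+00,  3.13443920e-01,  1.49842804e+00,  1.26344200e-05,
        1.33096992e+00, -2.23367818e-01]), 'dq': array([ 0.00028069,  0.00083255, -0.00035972,  0.00170399, -0.00171874,
       -0.00056332]), 'tau': array([-2.23035524e-03, -4.12275553e+01, -2.59742492e+01, -2.62440935e-04,
        4.12271416e-03, -2.51784961e-06]), 'eef_pos': array([ 160.03212138, -499.75690216,  230.74158232]), 'ee_rot': array([-4.74885268e-04,  8.07727274e-01, -5.89555986e-01, -4.05787478e-04]), 'force': array([ 0.11450666, -0.75174688, -0.08421357]), 'wrist_torque': array([ 0.02545242, -0.01977181,  0.01306668]), 'grip_width': 1.0015827531518315}
scene {'fx': 497.9801336610564, 'fy': 497.9801336610564, 'cx': 323.27335682238015, 'cy': 192.60600356840573, 'dist_coeffs': array([-0.07111162,  0.        ,  0.        ,  0.        ,  0.        ]), 'xyz': array([1196.21410926, -675.19350273,  890.73640987]), 'attitude': array([0.85610582, 0.36976183, 0.14654943, 0.32997315])}
column_mouth [(0.98, [366.3, 111.4])]
ring_top []
stand_hole [(0.63, [301.2, 183.8])]
rod_h
[... 1160 characters left out ...]
ay [(0.85, [301.0, 322.3])]
column [(0.66, [213.1, 172.7])]
stand [(0.76, [253.4, 245.8])]
reagent_bottle [(0.94, [335.8, 175.6])]
beaker [(0.58, [395.8, 241.0])]
tip_box [(0.97, [409.6, 288.0]), (0.65, [253.6, 248.7])]
wrist {'fx': 281.43288901044747, 'fy': 281.43288901044747, 'cx': 317.01679333305196, 'cy': 196.28190631951443, 'dist_coeffs': array([0.00570155, 0.        , 0.        , 0.        , 0.        ]), 'xyz': array([ 235.96668605, -476.31111652,  373.54893231]), 'attitude': array([ 0.79754882, -0.12650646,  0.09198467, -0.58262408])}
column_mouth []
ring_top []
stand_hole []
rod_handle []
rod []
plug []
plug_center []
tray []
column []
stand []
reagent_bottle []
beaker []
tip_box []
```

View pics/scene0.png

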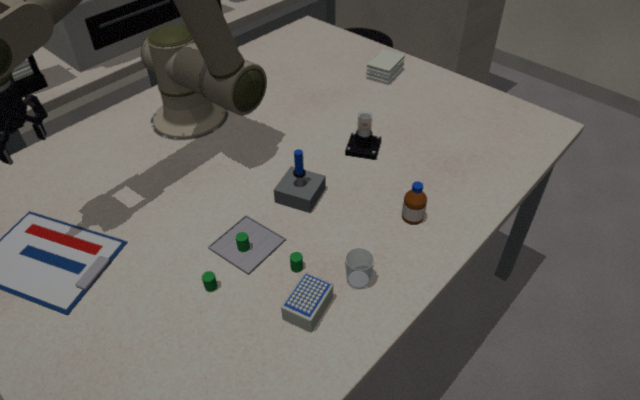

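View pics/side0.png

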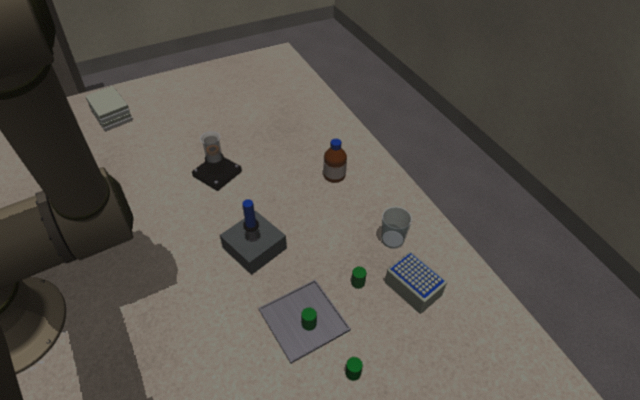

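```bash
cat > h.py <<'E'
import numpy as np,cv2
from scipy.spatial.transform import Rotation as R
from rig import ctrl,cams
def cam(n):
    c=cams.camera_info(n);K=np.array([[c['fx'],0,c['cx']],[0,c['fy'],c['cy']],[0,0,1.]])
    q=c['attitude'];r=R.from_quat([q[1],q[2],q[3],q[0]]).as_matrix()@np.diag([1,-1,-1.])
    return K,c['dist_coeffs'],np.array(c['xyz']),r
def ray(n,px,c=None):
    K,d,o,r=c or cam(n);u=cv2.undistortPoints(np.array([[px]],float),K,d)[0,0]
    v=r@np.array([u[0],u[1],1]);return o,v/np.linalg.norm(v)
def atz(n,px,z,c=None):
    o,v=ray(n,px,c);return o+v*(z-o[2])/v[2]
def proj(n,P,c=None):
    K,d,o,r=c or cam(n);P=np.atleast_2d(np.array(P,float))
    return cv2.projectPoints((P-o)@r,np.zeros(3),np.zeros(3),K,d)[0][:,0]
def tri(a,b):
    A=0;B=0
    for o,v in (a,b):
        M=np.eye(3)-np.outer(v,v);A=A+M;B=B+M@o
    p=np.linalg.solve(A,B);return p,[float(np.linalg.norm(np.cross(v,p-o))) for o,v in (a,b)]
def tool():
    s=ctrl.sense();q=s['ee_rot'];return np.array(s['eef_pos']),R.from_quat([q[1],q[2],q[3],q[0]]).as_matrix(),s
def to(p,rz=None):
    "shift in tool axes, units"
    e,r,s=tool();return r.T@(np.array(p)-e)/750
E
python3 - <<'E'
from h import *
for nm,a,b in [("mouth",(366.3,111.4),(209.1,136.7)),("hole",(301.2,183.8),(251.1,235.9)),("handle",(296.9,160.6),(249.4,213.4)),
 ("plugA",(294,259.8),(356.4,373.1)),("plugB",(294,259.8),(358,275.6)),("plugC",(208,276.8),(356.4,373.1)),("plugC",(242.5,243.2),(311,324.5)),("bottle",(409.9,215.6),(335.8,175.6)),("beaker",(360.4,280.2),(395.8,241)),("tip",(309,308.7),(409.6,288)),("tray",(245.5,244.8),(301,322.3))]:
    print(nm,*tri(ray("scene",a),ray("side",b)))
e,r,s=tool();print(r)
E
```

```text
mouth [511.00088903 241.99413276 122.704572  ] [2.8677493768699893, 2.8677493768699645]
hole [512.96879913 -17.55390433  36.06054323] [0.29606372824089633, 0.29606372824090377]
handle [513.75705227 -29.19796355 120.01209982] [0.09775794144795237, 0.09775794144791317]
plugA [ 620.85716831 -257.01381397  -53.09838911] [89.19273976981572, 89.19273976981582]
plugB [ 671.17319785 -202.70688258   30.43076961] [1.3419402288599596, 1.3419402288600337]
plugC [ 570.52520949 -370.54224727   33.10084104] [6.716409562611208, 6.716409562611113]
plugC [ 543.04589743 -248.32709582   19.56754822] [4.357023023322774, 4.357023023322626]
bottle [774.92037526  93.86584757  12.2078355 ] [1.1166935381368654, 1.116693538136916]
beaker [ 804.32947722 -136.44085568    1.61676887] [4.177937749086785, 4.177937749086739]
tip [ 766.23867864 -255.78231853   -5.83345537] [1.584716478731025, 1.5847164787310417]
tray [ 532.53297551 -229.45722436   -4.42565572] [0.5650956905013128, 0.5650956905013153]
[[ 3.04833609e-01 -9.52405623e-01  7.80587564e-06]
 [-9.52405621e-01 -3.04833607e-01  6.72263916e-05]
 [-6.16473002e-05 -2.79272234e-05 -9.99999998e-01]]
```

```bash
cat >> h.py <<'E'
from scipy.optimize import least_squares
def cyl(x,y,z0,z1,d,n=48):
    t=np.linspace(0,2*np.pi,n,endpoint=False);c=np.c_[x+d/2*np.cos(t),y+d/2*np.sin(t)]
    return np.r_[np.c_[c,np.full(n,z0)],np.c_[c,np.full(n,z1)]]
def bbox(P): return np.r_[P.min(0),P.max(0)]
def blob(mask,near):
    n,l,st,ce=cv2.connectedComponentsWithStats(mask.astype(np.uint8))
    k=1+np.argmin([np.hypot(*(ce[i]-near))+(1000 if st[i,4]<15 else 0) for i in range(1,n)])
    x,y,w,h,a=st[k];return np.array([x-.5,y-.5,x+w-.5,y+h-.5]),a,ce[k]
E
python3 - <<'E'
from h import *
ims={n:cv2.imread(f"pics/{n}0.png") for n in("scene","side")}
C={n:cam(n) for n in ims}
def fit(name,maskf,near,z0,z1,d,x0):
    B={}
    for n in ims:
        hsv=cv2.cvtColor(ims[n],cv2.COLOR_BGR2HSV)
        B[n],a,c=blob(maskf(hsv),near[n]);print(name,n,B[n],a,c)
    for use in (["scene"],["side"],["scene","side"]):
        f=lambda p:np.concatenate([bbox(proj(n,cyl(p[0],p[1],z0,z1,d),C[n]))-B[n] for n in use])
        s=least_squares(f,x0);print(use,s.x.round(1),s.fun.round(1))
g=lambda h:(h[...,0]>45)&(h[...,0]<75)&(h[...,1]>130)&(h[...,2]>40)
b=lambda h:(h[...,0]>105)&(h[...,0]<130)&(h[...,1]>150)&(h[...,2]>40)
fit("plug",g,dict(scene=(242,243),side=(309,318)),4,44,29,(540,-245))
fit("handle",b,dict(scene=(297,160),side=(249,213)),81,145,22,(513,-27))
o=[]
for n in ims:
    x,y=(365,130) if n=="scene" else (213,158)
    o.append(cv2.resize(ims[n][y-50:y+50,x-40:x+40],None,fx=5,fy=5,interpolation=cv2.INTER_CUBIC))
cv2.imwrite("pics/col.png",np.hstack(o))
print(ctrl.sense()['time_s'])
# black foot
for n,nr in(("scene",(363,146)),("side",(216,172))):
    hsv=cv2.cvtColor(ims[n],cv2.COLOR_BGR2HSV);print(n,blob(hsv[...,2]<60,nr))
E
```

```text
plug scene [235.5 232.5 248.5 250.5] 181 [242.10497238 241.33701657]
plug side [301.5 307.5 315.5 325.5] 169 [308.57988166 314.85207101]
['scene'] [ 540.3 -242.8] [-0.8 -1.5  0.8  1.4]
['side'] [ 544.6 -238.3] [-0.8 -3.1  0.8  3.1]
['scene', 'side'] [ 542.9 -240.6] [ 0.7 -1.5  2.3  1.4 -1.2 -1.8  0.5  4.4]
handle scene [294.5 149.5 303.5 173.5] 163 [298.27607362 161.75460123]
handle side [242.5 199.5 252.5 207.5] 63 [247.46031746 203.6031746 ]
['scene'] [514.3 -22.4] [-0.5 -1.   0.5  0.9]
['side'] [521.5   3.8] [ -2.  -10.8   2.   10.4]
['scene', 'side'] [516.3  -9.3] [ 3.9 -3.1  4.7 -1.3 -2.2 -5.7  1.9 15.6]
2.1
scene (array([344.5, 129.5, 380.5, 159.5]), np.int32(696), array([363.0933908 , 145.95545977]))
side (array([191.5, 150.5, 241.5, 190.5]), np.int32(1020), array([216.33137255, 171.31666667]))
```

View pics/col.png

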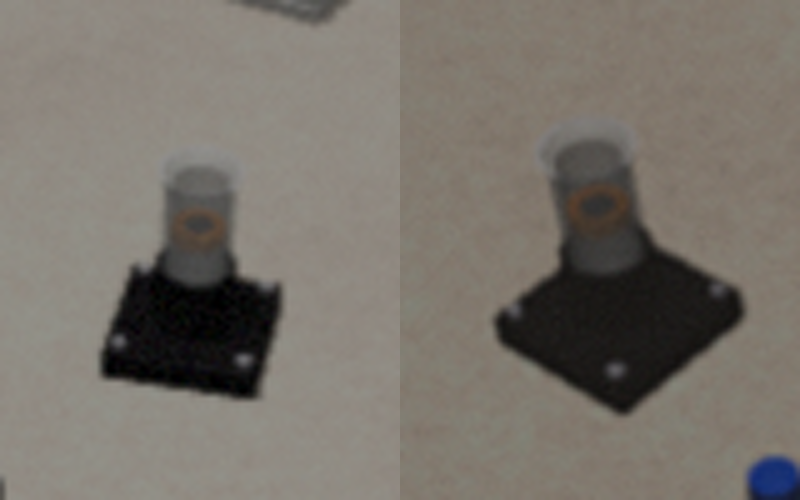

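Run:
```python
from h import *
print(to([542,-243,150])/12)
```

```text
[-0.0142586  -0.04912422  0.00903302]
```

Emit:
{"method": "play_rows", "body": {
  "steps": [
    [[-0.0071, -0.0246, 0.0045], [0, 0, 0]],
    [[-0.0143, -0.0491, 0.009], [0, 0, 0]],
    [[-0.0143, -0.0491, 0.009], [0, 0, 0]],
    [[-0.0143, -0.0491, 0.009], [0, 0, 0]],
    [[-0.0143, -0.0491, 0.009], [0, 0, 0]],
    [[-0.0143, -0.0491, 0.009], [0, 0, 0]],
    [[-0.0143, -0.0491, 0.009], [0, 0, 0]],
    [[-0.0143, -0.0491, 0.009], [0, 0, 0]],
    [[-0.0143, -0.0491, 0.009], [0, 0, 0]],
    [[-0.0143, -0.0491, 0.009], [0, 0, 0]],
    [[-0.0143, -0.0491, 0.009], [0, 0, 0]],
    [[-0.0143, -0.0491, 0.009], [0, 0, 0]],
    [[-0.0071, -0.0246, 0.0045], [0, 0, 0]],
    [[0, 0, 0], [0, 0, 0]],
    [[0, 0, 0], [0, 0, 0]]
  ]
}}

```text
time_s: 3.6
eef_pos: [541.6, -242.9, 150.2]
ee_rot: [0.0, 0.808, -0.589, -0.0]
force: [-0.6, -0.4, 1.1]
grip_width: 0.997
```

Run:
```python
from h import *
e,r,s=tool();print(e,r.round(4),s['time_s'],s['force'])
c=cam("wrist");im=cams.capture("wrist")[:,:,::-1].copy();cv2.imwrite("pics/w1.png",im)
for t in("plug_center","plug"):
  for d in cams.tip_of("wrist",t): print(t,d,atz("wrist",d["pixel"],24 if t=="plug_center" else 4,c))
```

```text
[ 541.55639702 -242.85184565  150.17336604] [[ 3.054e-01 -9.522e-01 -4.000e-04]
 [-9.522e-01 -3.054e-01 -0.000e+00]
 [-1.000e-04  4.000e-04 -1.000e+00]] 3.6 [-0.61713228 -0.38197978  1.14807386]
plug_center {'pixel': [441.2, 198.1], 'p': 0.81} [ 570.54663858 -365.19975165   24.        ]
plug_center {'pixel': [314.2, 32.6], 'p': 0.77} [ 671.71423561 -199.42952216   24.        ]
plug_center {'pixel': [320.6, 187.4], 'p': 0.76} [ 544.32024508 -246.40386593   24.        ]
plug {'pixel': [315.4, 180.6], 'p': 0.91} [ 544.31543479 -240.88602592    4.        ]
plug {'pixel': [430.8, 190.0], 'p': 0.83} [ 571.97900492 -361.55015413    4.        ]
plug {'pixel': [317.1, 33.6], 'p': 0.83} [ 675.79192482 -200.70596982    4.        ]
```

View pics/w1.png

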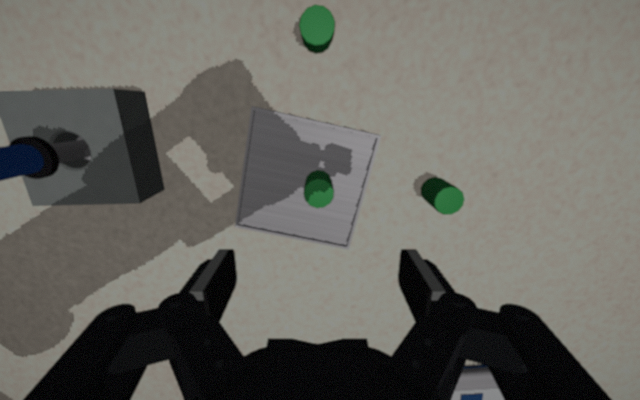

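Run:
```python
from h import *
im=cv2.imread("pics/w1.png");c=cam("wrist");hsv=cv2.cvtColor(im,cv2.COLOR_BGR2HSV)
m=(hsv[...,0]>45)&(hsv[...,0]<75)&(hsv[...,1]>100)&(hsv[...,2]>25)
B,a,ce=blob(m,(319,188));print(B,a,ce)
s=least_squares(lambda p:bbox(proj("wrist",cyl(p[0],p[1],4,44,29),c))-B,(543,-243));print(s.x,s.fun)
x,y=s.x
print(to([x,y,20]))
```

```text
[304.5 170.5 332.5 206.5] 812 [318.27955665 189.0455665 ]
[ 543.15932818 -245.15514249] [-1.62477408 -1.67812836  1.62791865  1.64256014]
[ 0.00271627 -0.00187344  0.17417035]
```

Emit:
{"method": "play_rows", "body": {
  "steps": [
    [[0.0027, -0.0019, 0.03], [0, 0, 0]],
    [[0, 0, 0.045], [0, 0, 0]],
    [[0, 0, 0.045], [0, 0, 0]],
    [[0, 0, 0.035], [0, 0, 0]],
    [[0, 0, 0.0192], [0, 0, 0]],
    [[0, 0, 0], [0, 0, 0]]
  ]
}}

```text
time_s: 4.35
eef_pos: [542.8, -244.3, 18.4]
ee_rot: [0.0, 0.807, -0.59, -0.001]
force: [-0.9, -0.0, -0.1]
grip_width: 0.999
```

Emit:
{"method": "play_rows", "body": {
  "steps": [
    [[0, 0, 0], [0, 0, 0]],
    [[0, 0, 0], [0, 0, 0]],
    [[0, 0, 0], [0, 0, 0]],
    [[0, 0, 0], [0, 0, 0]],
    [[0, 0, 0], [0, 0, 0]],
    [[0, 0, 0], [0, 0, 0]],
    [[0, 0, 0], [0, 0, 0]],
    [[0, 0, 0], [0, 0, 0]]
  ],
  "grip": 1,
  "squeeze": 40
}}

```text
time_s: 5.15
eef_pos: [544.1, -244.5, 20.6]
ee_rot: [0.0, 0.808, -0.59, 0.001]
force: [-1.5, 0.6, 6.6]
grip_width: 0.32
```

Run:
```python
from h import *
e,r,s=tool();print(e,s['time_s'],s['force'],s['grip_width'])
im=cams.capture("wrist")[:,:,::-1].copy();cv2.imwrite("pics/w2.png",im)
```

```text
[ 544.11686529 -244.53106984   20.60317299] 5.15 [-1.47047653  0.6085183   6.55238418] 0.3201878035387202
```

View pics/w2.png

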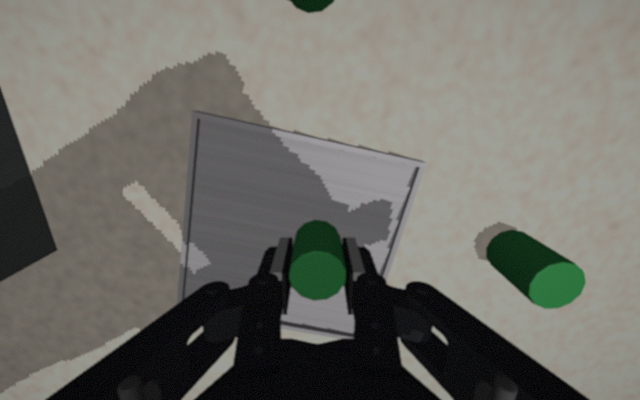

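Emit:
{"method": "play_rows", "body": {
  "steps": [
    [[0, 0, -0.02], [0, 0, 0]],
    [[0, 0, -0.05], [0, 0, 0]],
    [[0, 0, -0.06], [0, 0, 0]],
    [[0, 0, -0.06], [0, 0, 0]],
    [[0, 0, -0.05], [0, 0, 0]],
    [[0, 0, -0.025], [0, 0, 0]],
    [[0, 0, 0], [0, 0, 0]]
  ]
}}

```text
time_s: 5.9
eef_pos: [544.5, -244.7, 222.1]
ee_rot: [-0.0, 0.808, -0.589, 0.003]
force: [0.3, 0.6, -0.8]
grip_width: 0.321
```

Run:
```python
from h import *
e,r,s=tool();print(e,s['time_s'],s['force'],s['grip_width'],s['joints'])
print(to([511,240,220]),to([511,240,220])/12)
```

```text
[ 544.48967519 -244.68462091  222.07805095] 5.9 [ 0.33883412  0.62786666 -0.77940428] 0.3212283691002424 [-6.18433805e-01  4.76063163e-01  1.28644171e+00  2.89136203e-05
  1.37292230e+00  6.42416385e-01]
[-6.29080291e-01 -1.54575498e-01  2.50569826e-04] [-5.24233576e-02 -1.28812915e-02  2.08808188e-05]
```

Emit:
{"method": "play_rows", "body": {
  "steps": [
    [[-0.0262, -0.0064, 0], [0, 0, 0]],
    [[-0.0524, -0.0129, 0], [0, 0, 0]],
    [[-0.0524, -0.0129, 0], [0, 0, 0]],
    [[-0.0524, -0.0129, 0], [0, 0, 0]],
    [[-0.0524, -0.0129, 0], [0, 0, 0]],
    [[-0.0524, -0.0129, 0], [0, 0, 0]],
    [[-0.0524, -0.0129, 0], [0, 0, 0]],
    [[-0.0524, -0.0129, 0], [0, 0, 0]],
    [[-0.0524, -0.0129, 0], [0, 0, 0]],
    [[-0.0524, -0.0129, 0], [0, 0, 0]],
    [[-0.0524, -0.0129, 0], [0, 0, 0]],
    [[-0.0524, -0.0129, 0], [0, 0, 0]],
    [[-0.0262, -0.0064, 0], [0, 0, 0]],
    [[0, 0, 0], [0, 0, 0]],
    [[0, 0, 0], [0, 0, 0]]
  ]
}}

```text
time_s: 7.4
eef_pos: [510.0, 239.9, 217.3]
ee_rot: [0.001, 0.808, -0.589, -0.001]
force: [-0.3, 0.3, -0.2]
grip_width: 0.328
```

Run:
```python
from h import *
e,r,s=tool();print(e,r.round(4),s['time_s'],s['grip_width'])
c=cam("wrist");im=cams.capture("wrist")[:,:,::-1].copy();cv2.imwrite("pics/w3.png",im)
for d in cams.tip_of("wrist","column_mouth"): print(d,atz("wrist",d["pixel"],120,c))
for d in cams.tip_of("wrist","column"): print(d,atz("wrist",d["pixel"],0,c))
print(proj("wrist",e,c))
```

```text
[510.01534042 239.92347968 217.34878477] [[ 3.054e-01 -9.522e-01 -1.800e-03]
 [-9.522e-01 -3.054e-01 -7.000e-04]
 [ 1.000e-04  2.000e-03 -1.000e+00]] 7.4 0.3275749814530972
{'pixel': [321.0, 193.9], 'p': 0.61} [514.86837694 237.03456496 120.        ]
{'pixel': [319.0, 167.5], 'p': 0.71} [512.59400178 237.22598188   0.        ]
[[315.97512417 252.07900602]]
```

View pics/w3.png

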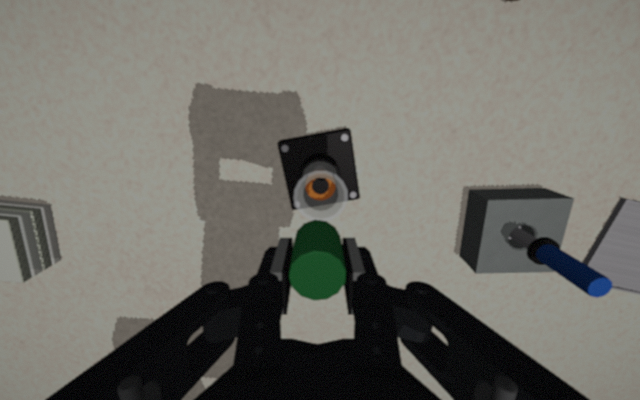

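Run:
```python
from h import *
im=cv2.imread("pics/w3.png");c=cam("wrist");e,r,s=tool()
print(proj("wrist",[513,237,120],c))
o=im.copy()
S=6;x0,y0=260,115
crop=cv2.resize(im[y0:y0+100,x0:x0+120],None,fx=S,fy=S,interpolation=cv2.INTER_CUBIC)
def dr(P,col):
    q=((proj("wrist",P,c)-[x0,y0]+.5)*S).astype(int)
    cv2.polylines(crop,[q.reshape(-1,1,2)],True,col,1)
x,y=513,237
t=np.linspace(0,6.283,40)
for d,z,col in((50,120,(0,0,255)),(32,112,(0,255,255)),(31,80,(255,0,0))):
    dr(np.c_[x+d/2*np.cos(t),y+d/2*np.sin(t),0*t+z],col)
cv2.imwrite("pics/w3z.png",crop)
crop2=cv2.resize(im[200:310,250:390],None,fx=5,fy=5,interpolation=cv2.INTER_CUBIC)
for k in(16,):
  for zz in(-16,24):
    ctr=e+r[:,2]*(-zz)
    P=np.array([ctr+14.5*(np.cos(a)*r[:,0]+np.sin(a)*r[:,1]) for a in t])
    q=((proj("wrist",P,c)-[250,200]+.5)*5).astype(int);cv2.polylines(crop2,[q.reshape(-1,1,2)],True,(0,0,255),1)
cv2.imwrite("pics/w3p.png",crop2)
```

```text
[[319.38151526 195.99742952]]
```

View pics/w3z.png

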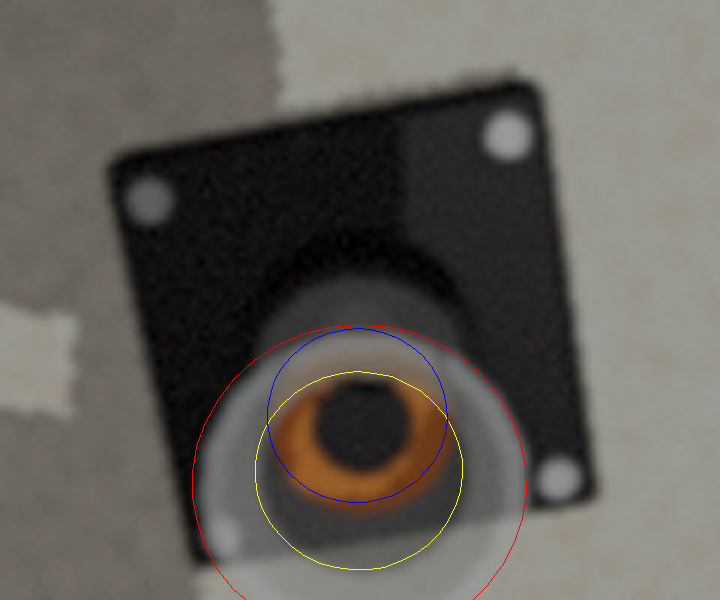

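View pics/w3p.png

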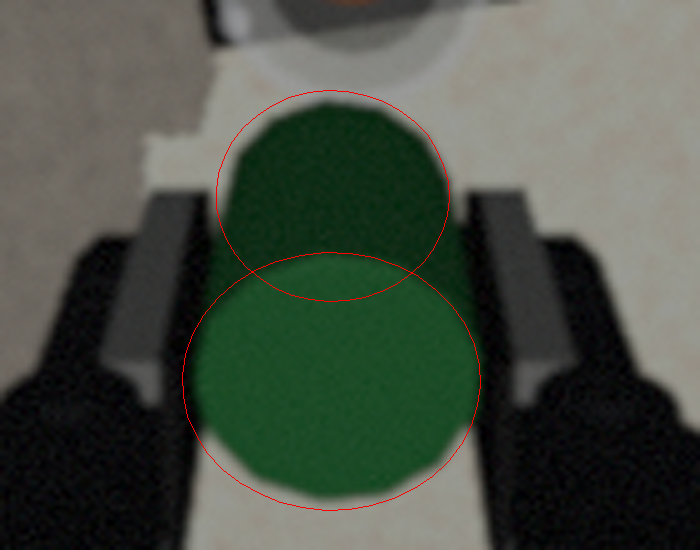

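Run:
```python
from h import *
c=cam("wrist");e,r,s=tool()
B=np.array([292.5,169.2,346.2,217.9])
t=np.linspace(0,6.283,60)
for d in(50,48):
  f=lambda p:bbox(proj("wrist",np.c_[p[0]+d/2*np.cos(t),p[1]+d/2*np.sin(t),0*t+120],c))-B
  q=least_squares(f,(513,237));print(d,q.x,q.fun)
# foot corners top z=20, from zoom
K=np.array([[112,165],[540,85],[595,495],[195,562]])/6+[259.5,114.5]
P=[atz("wrist",k,20,c) for k in K];print(np.mean(P,0),[np.linalg.norm(P[i]-P[i-1]).round(1) for i in range(4)])
# plug centre in hand
im=cv2.imread("pics/w3.png");hsv=cv2.cvtColor(im,cv2.COLOR_BGR2HSV)
m=(hsv[...,0]>45)&(hsv[...,0]<75)&(hsv[...,1]>80)&(hsv[...,2]>15)
B2,a,ce=blob(m,(318,260));print(B2)
for d in (29,27.5):
  def g(p):
    ctr=e+r[:,0]*p[0]+r[:,1]*p[1]
    P=np.r_[[ctr-r[:,2]*zz+d/2*(np.cos(a)*r[:,0]+np.sin(a)*r[:,1]) for a in t for zz in(p[2],p[2]+40)]]
    return bbox(proj("wrist",P,c))-B2
  q=least_squares(g,(0,0,-16));print(d,q.x,q.fun)
```

```text
50 [514.29387694 237.43871527] [-1.03354544 -2.0740478   1.03678274  2.41596066]
48 [514.44279724 237.48951135] [ 0.07603458 -1.12138651 -0.076074    1.25674641]
[514.21882226 236.22819822  20.        ] [np.float64(85.6), np.float64(86.2), np.float64(86.1), np.float64(86.6)]
[287.5 220.5 347.5 298.5]
29 [  0.84955398   3.36582737 -21.72297235] [ 1.55164214 -1.3564906  -1.5543042   1.13226637]
27.5 [  0.83814164   0.33963899 -16.7350909 ] [ 1.91174896 -1.6542603  -1.91498733  1.36774902]
```

Run:
```python
from h import *
print(to([513.8,237.6,145]))
```

```text
[ 0.00331094 -0.00353208  0.09741879]
```

Emit:
{"method": "play_rows", "body": {
  "steps": [
    [[0.0033, -0.0035, 0.02], [0, 0, 0]],
    [[0, 0, 0.03], [0, 0, 0]],
    [[0, 0, 0.03], [0, 0, 0]],
    [[0, 0, 0.0174], [0, 0, 0]],
    [[0, 0, 0], [0, 0, 0]],
    [[0, 0, 0], [0, 0, 0]],
    [[0, 0, 0], [0, 0, 0]]
  ]
}}

```text
time_s: 8.25
eef_pos: [514.3, 238.7, 146.6]
ee_rot: [-0.001, 0.808, -0.59, 0.001]
force: [-0.1, 0.0, -0.3]
grip_width: 0.325
```

Run:
```python
from h import *
e,r,s=tool();print(e,r[:,2].round(4),s['time_s'],s['grip_width'],s['force'])
im=cams.capture("wrist")[:,:,::-1].copy();cv2.imwrite("pics/w4.png",cv2.resize(im[150:310,230:410],None,fx=4,fy=3.7,interpolation=cv2.INTER_CUBIC))
a=cams.capture("scene")[60:180,300:430,::-1];b=cams.capture("side")[80:200,150:280,::-1]
cv2.imwrite("pics/f4.png",cv2.resize(np.hstack([a,b]),None,fx=3,fy=3,interpolation=cv2.INTER_CUBIC))
print(to([513.8,237.6,145]))
```

```text
[514.33230978 238.70270666 146.58878152] [ 2.1e-03  5.0e-04 -1.0e+00] 8.25 0.3246750608078428 [-0.13274484  0.03822045 -0.31518957]
[0.00138834 0.00073725 0.00146177]
```

View pics/w4.png

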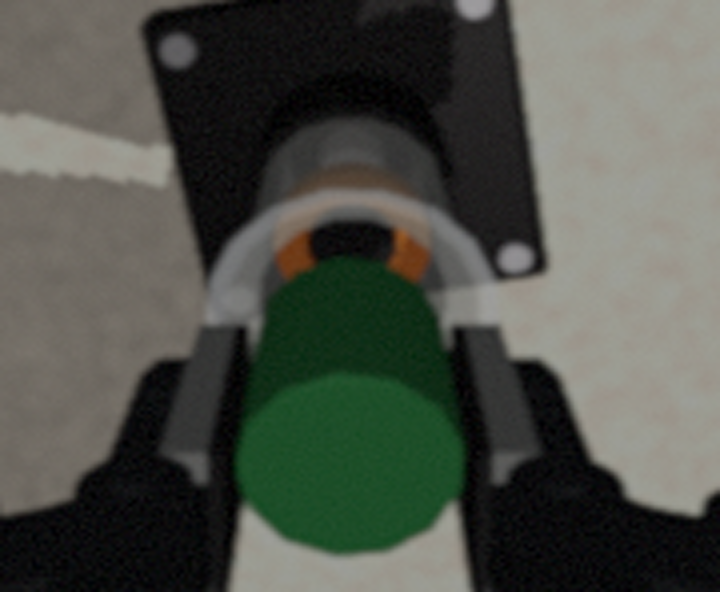

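View pics/f4.png

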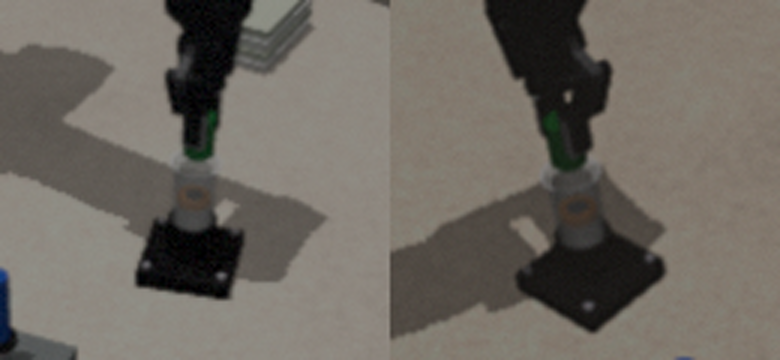

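Run:
```python
from h import *
e,r,s=tool();print(e,s['time_s'])
t=np.linspace(0,6.283,60);out=[]
for n,(x0,y0) in (("scene",(335,85)),("side",(180,110))):
    im=cams.capture(n)[:,:,::-1];c=cam(n)
    S=7;z=cv2.resize(im[y0:y0+70,x0:x0+55],None,fx=S,fy=S,interpolation=cv2.INTER_CUBIC)
    def dr(x,y,zz,d,col):
        q=((proj(n,np.c_[x+d/2*np.cos(t),y+d/2*np.sin(t),0*t+zz],c)-[x0,y0]+.5)*S).astype(int);cv2.polylines(z,[q.reshape(-1,1,2)],True,col,1)
    for d,h in((50,120),(40,112),(47,38)): dr(514.3,237,h,d,(0,0,255))
    for h in(129.5,169.5): dr(514.9,238.1,h,29,(0,255,255))
    out.append(z)
cv2.imwrite("pics/f5.png",np.hstack(out))
print(ctrl.sense()['eef_pos'],ctrl.sense()['time_s'])
```

```text
[514.00773648 238.75992954 146.09694647] 8.4
[513.86348489 238.7432779  145.77313653] 8.5
```

View pics/f5.png

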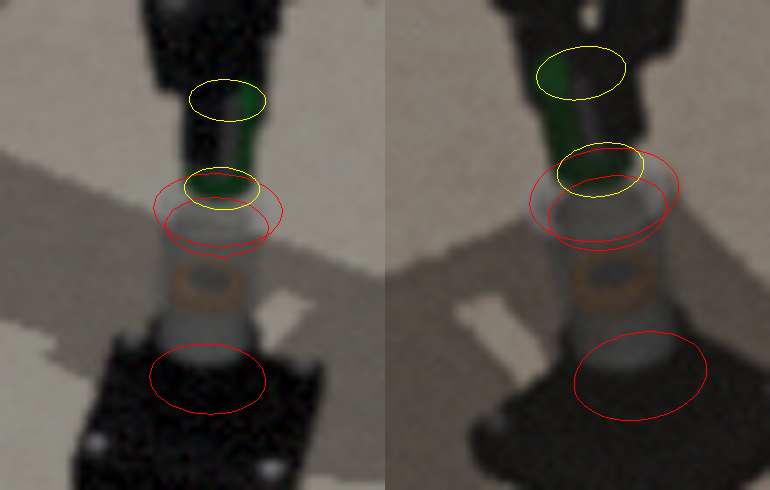

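Emit:
{"method": "play_rows", "body": {
  "steps": [
    [[0.0008, 0.0003, 0.008], [0, 0, 0]],
    [[0, 0, 0.006], [0, 0, 0]],
    [[0, 0, 0], [0, 0, 0]],
    [[0, 0, 0], [0, 0, 0]]
  ]
}}

```text
time_s: 8.9
eef_pos: [513.6, 238.1, 134.6]
ee_rot: [0.0, 0.808, -0.59, -0.0]
force: [-0.1, -0.0, -1.5]
grip_width: 0.325
```

Run:
```python
from h import *
im=cams.capture("wrist")[:,:,::-1].copy();cv2.imwrite("pics/w6.png",cv2.resize(im[150:310,230:410],None,fx=4,fy=3.7,interpolation=cv2.INTER_CUBIC))
e,r,s=tool();print(e,s['time_s'],s['force'],s['wrist_torque'])
```

```text
[513.74219746 238.06956662 134.85517951] 8.95 [0.52426597 0.20321579 0.38955789] [ 0.00544436  0.08820956 -0.00224446]
```

View pics/w6.png

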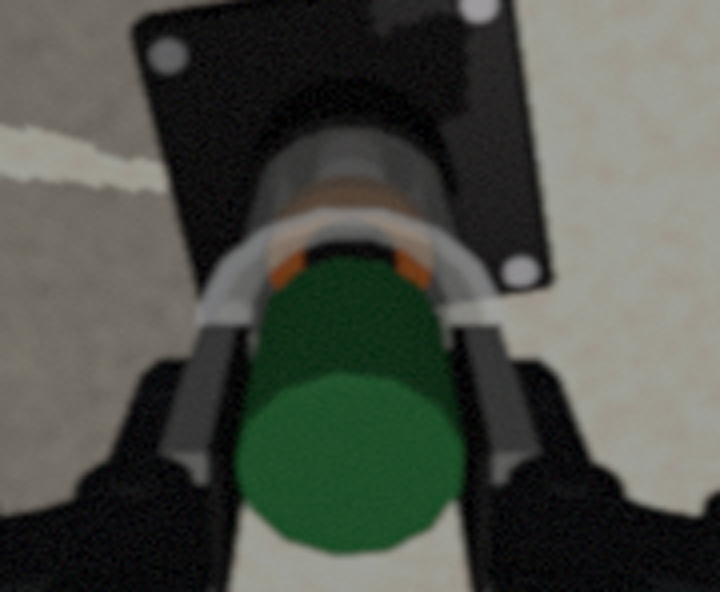

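Emit:
{"method": "play_rows", "body": {
  "steps": [
    [[0, 0, 0.0027], [0, 0, 0]],
    [[0, 0, 0.0027], [0, 0, 0]],
    [[0, 0, 0.0027], [0, 0, 0]],
    [[0, 0, 0], [0, 0, 0]]
  ]
}}

```text
time_s: 9.35
eef_pos: [513.6, 238.0, 128.4]
ee_rot: [0.0, 0.808, -0.59, -0.0]
force: [-0.6, 0.9, -0.1]
grip_width: 0.326
```

Emit:
{"method": "play_rows", "body": {
  "steps": [
    [[0, 0, 0.0027], [0, 0, 0]],
    [[0, 0, 0.0027], [0, 0, 0]],
    [[0, 0, 0], [0, 0, 0]],
    [[0, 0, 0], [0, 0, 0]]
  ]
}}

```text
time_s: 9.75
eef_pos: [513.7, 238.1, 124.7]
ee_rot: [0.0, 0.808, -0.59, -0.0]
force: [0.4, 0.2, -1.1]
grip_width: 0.321
```

Run:
```python
from h import *
im=cams.capture("wrist")[:,:,::-1].copy();cv2.imwrite("pics/w7.png",cv2.resize(im[150:310,230:410],None,fx=4,fy=3.7,interpolation=cv2.INTER_CUBIC))
e,r,s=tool();print(e,s['time_s'],s['force'],s['wrist_torque'])
```

```text
[513.70210231 238.08590015 124.76140211] 9.8 [-0.29937595 -0.06346773 -0.73363335] [-0.02947885 -0.00750833  0.01053612]
```

View pics/w7.png

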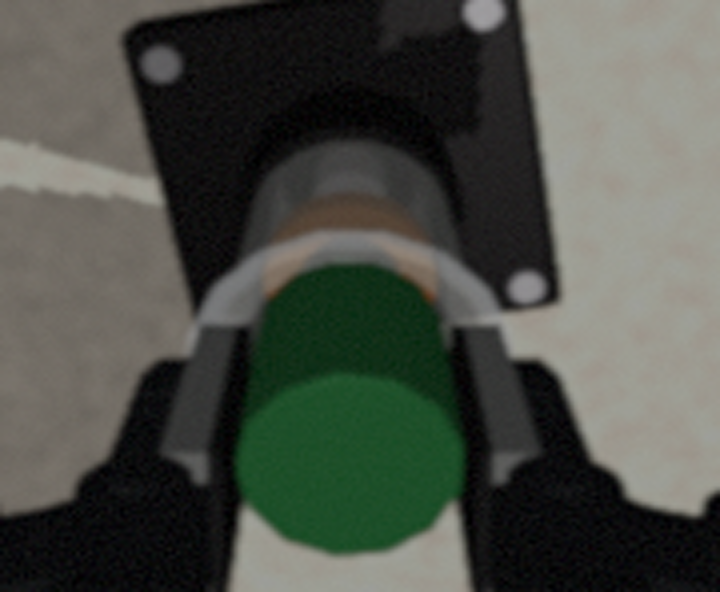

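Emit:
{"method": "play_rows", "body": {
  "steps": [
    [[0, 0, 0.0025], [0, 0, 0]],
    [[0, 0, 0.0015], [0, 0, 0]],
    [[0, 0, 0], [0, 0, 0]],
    [[0, 0, 0], [0, 0, 0]]
  ]
}}

```text
time_s: 10.2
eef_pos: [513.7, 238.1, 121.7]
ee_rot: [0.0, 0.808, -0.59, 0.0]
force: [-0.2, 0.2, -0.6]
grip_width: 0.325
```

Emit:
{"method": "play_rows", "body": {
  "steps": [
    [[0, 0, 0], [0, 0, 0]],
    [[0, 0, 0], [0, 0, 0]],
    [[0, 0, 0], [0, 0, 0]],
    [[0, 0, 0], [0, 0, 0]],
    [[0, 0, 0], [0, 0, 0]],
    [[0, 0, 0], [0, 0, 0]]
  ],
  "grip": 0
}}

```text
time_s: 10.8
eef_pos: [513.7, 238.1, 121.7]
ee_rot: [-0.0, 0.808, -0.59, 0.0]
force: [0.8, 0.8, 0.6]
grip_width: 0.996
```

Run:
```python
from h import *
im=cams.capture("wrist")[:,:,::-1].copy();cv2.imwrite("pics/w8.png",cv2.resize(im[150:310,230:410],None,fx=4,fy=3.7,interpolation=cv2.INTER_CUBIC))
e,r,s=tool();print(e,s['time_s'],s['force'],s['grip_width'])
```

```text
[513.6815984  238.05127351 121.73106872] 10.85 [ 0.27640197  0.13440265 -0.02636817] 0.99991646849162
```

View pics/w8.png

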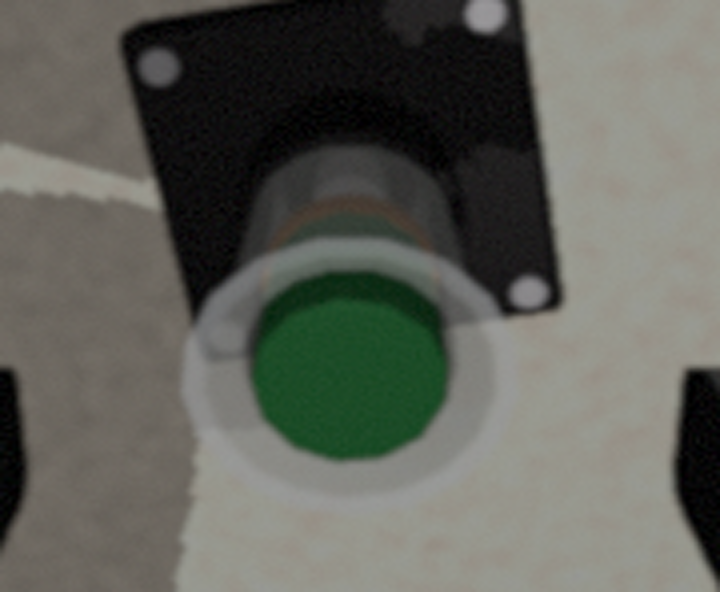

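Emit:
{"method": "play_rows", "body": {
  "steps": [
    [[0, 0, -0.03], [0, 0, 0]],
    [[0, 0, -0.05], [0, 0, 0]],
    [[0, 0, -0.03], [0, 0, 0]],
    [[0.04, 0.01, 0], [0, 0, 0]],
    [[0.05, 0.0163, 0], [0, 0, 0]],
    [[0.05, 0.0163, 0], [0, 0, 0]],
    [[0.05, 0.0163, 0], [0, 0, 0]],
    [[0.05, 0.0163, 0], [0, 0, 0]],
    [[0.05, 0.0163, 0], [0, 0, 0]],
    [[0.035, 0.0107, 0], [0, 0, 0]],
    [[0.0087, 0.0047, 0], [0, 0, 0]],
    [[0, 0, 0], [0, 0, 0]],
    [[0, 0, 0], [0, 0, 0]]
  ]
}}

```text
time_s: 12.15
eef_pos: [513.6, -23.7, 204.2]
ee_rot: [-0.0, 0.808, -0.589, -0.0]
force: [-0.3, -0.3, -0.7]
grip_width: 1.0
```

Run:
```python
from h import *
e,r,s=tool();print(e,r[:,2].round(4),s['time_s'])
c=cam("wrist");im=cams.capture("wrist")[:,:,::-1].copy();cv2.imwrite("pics/w9.png",im)
for t,z in(("rod_handle",115),("stand_hole",45),("stand",0)):
  for d in cams.tip_of("wrist",t): print(t,d,atz("wrist",d["pixel"],z,c))
hsv=cv2.cvtColor(im,cv2.COLOR_BGR2HSV)
m=(hsv[...,0]>105)&(hsv[...,0]<130)&(hsv[...,1]>120)&(hsv[...,2]>20)
q=proj("wrist",[513,-25,115],c)[0];B,a,ce=blob(m,q);print(q,B,a,ce)
s=least_squares(lambda p:bbox(proj("wrist",cyl(p[0],p[1],81,145,22),c))-B,(513,-25));print(s.x,s.fun)
```

```text
[513.58027852 -23.74824082 204.24096576] [-0.e+00  3.e-04 -1.e+00] 12.15
rod_handle {'pixel': [316.5, 200.3], 'p': 0.61} [514.28599969 -23.73224878 115.        ]
stand_hole {'pixel': [317.1, 178.7], 'p': 0.69} [515.73911285 -23.86157497  45.        ]
stand {'pixel': [318.7, 173.9], 'p': 0.6} [511.28945157 -27.43657701   0.        ]
[317.4375302  202.05180348] [304.5 177.5 331.5 223.5] 979 [317.79570991 201.3299285 ]
[516.15995604 -24.39253956] [-0.84664143 -0.77208667  0.84801079  0.68349812]
```

View pics/w9.png

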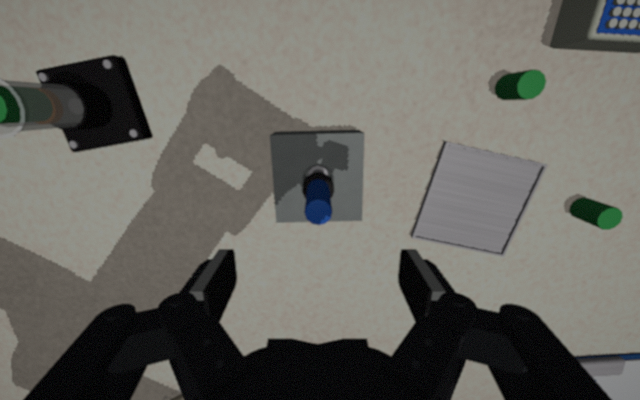

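Emit:
{"method": "play_rows", "body": {
  "steps": [
    [[0.0012, -0.002, 0.03], [0, 0, 0]],
    [[0, 0, 0.045], [0, 0, 0]],
    [[0, 0, 0.045], [0, 0, 0]],
    [[0, 0, 0.025], [0, 0, 0]],
    [[0, 0, 0.01], [0, 0, 0]],
    [[0, 0, 0], [0, 0, 0]],
    [[0, 0, 0], [0, 0, 0]]
  ]
}}

```text
time_s: 13.05
eef_pos: [515.9, -25.1, 89.0]
ee_rot: [-0.0, 0.808, -0.589, 0.001]
force: [0.1, 0.1, 0.0]
grip_width: 1.0
```

Emit:
{"method": "play_rows", "body": {
  "steps": [
    [[0, 0, 0], [0, 0, 0]],
    [[0, 0, 0], [0, 0, 0]],
    [[0, 0, 0], [0, 0, 0]],
    [[0, 0, 0], [0, 0, 0]],
    [[0, 0, 0], [0, 0, 0]],
    [[0, 0, 0], [0, 0, 0]],
    [[0, 0, 0], [0, 0, 0]],
    [[0, 0, 0], [0, 0, 0]]
  ],
  "grip": 1,
  "squeeze": 100
}}

```text
time_s: 13.85
eef_pos: [515.5, -25.1, 88.4]
ee_rot: [-0.0, 0.808, -0.59, 0.0]
force: [-0.9, 1.7, 5.6]
grip_width: 0.236
```

Run:
```python
from h import *
im=cams.capture("wrist")[:,:,::-1].copy();cv2.imwrite("pics/w10.png",im)
e,r,s=tool();print(e,r[:,2],s['time_s'],s['force'],s['wrist_torque'],s['grip_width'])
im=cv2.imread("pics/w9.png")
```

```text
[515.53701499 -25.08399943  88.39580449] [ 6.26578983e-04  3.07632726e-05 -9.99999803e-01] 13.9 [-1.07197076  1.40895955  6.87931109] [ 0.28807947  0.19384515 -0.0050522 ] 0.22915138549703795
```

View pics/w10.png

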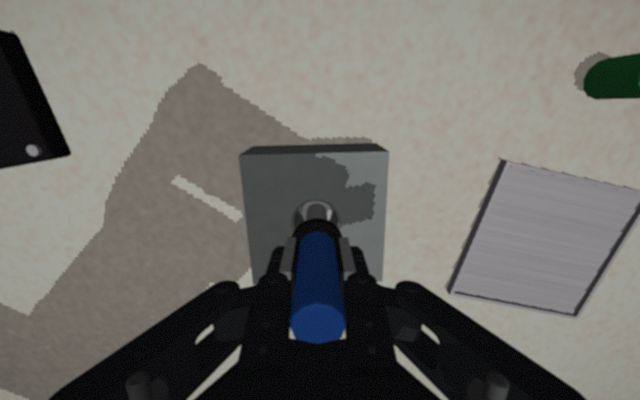

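Emit:
{"method": "play_rows", "body": {
  "steps": [
    [[0, 0, -0.01], [0, 0, 0]],
    [[0, 0, -0.03], [0, 0, 0]],
    [[0, 0, -0.05], [0, 0, 0]],
    [[0, 0, -0.05], [0, 0, 0]],
    [[0, 0, -0.04], [0, 0, 0]],
    [[0, 0, -0.01], [0, 0, 0]],
    [[-0.0209, -0.0066, 0], [0, 0, 0]],
    [[-0.0418, -0.0131, 0], [0, 0, 0]],
    [[-0.0418, -0.0131, 0], [0, 0, 0]],
    [[-0.0418, -0.0131, 0], [0, 0, 0]],
    [[-0.0418, -0.0131, 0], [0, 0, 0]],
    [[-0.0418, -0.0131, 0], [0, 0, 0]],
    [[-0.0418, -0.0131, 0], [0, 0, 0]],
    [[-0.0418, -0.0131, 0], [0, 0, 0]],
    [[-0.0209, -0.0065, 0], [0, 0, 0]],
    [[0, 0, 0], [0, 0, 0]],
    [[0, 0, 0], [0, 0, 0]],
    [[0, 0, 0], [0, 0, 0]]
  ]
}}

```text
time_s: 15.7
eef_pos: [513.9, 236.5, 230.2]
ee_rot: [0.0, 0.807, -0.59, -0.0]
force: [0.4, -0.1, -0.9]
grip_width: 0.233
```

Run:
```python
from h import *
im=cams.capture("wrist")[:,:,::-1].copy();cv2.imwrite("pics/w11.png",im)
a=cams.capture("scene")[30:180,300:430,::-1];b=cams.capture("side")[60:210,150:280,::-1]
cv2.imwrite("pics/f11.png",cv2.resize(np.hstack([a,b]),None,fx=3,fy=3,interpolation=cv2.INTER_CUBIC))
e,r,s=tool();print(e,r[:,2],s['time_s'],s['force'],s['wrist_torque'],s['grip_width'])
print(to([513.7,238.1,203]))
```

```text
[513.9102146  236.8185368  230.49148848] [-1.68047385e-05 -1.34101814e-04 -9.99999991e-01] 15.85 [ 0.72536966 -0.5405126  -1.8696352 ] [-0.01635812 -0.01898325 -0.01037116] 0.23782010854379212
[-0.00171753 -0.00025395  0.03665509]
```

View pics/w11.png

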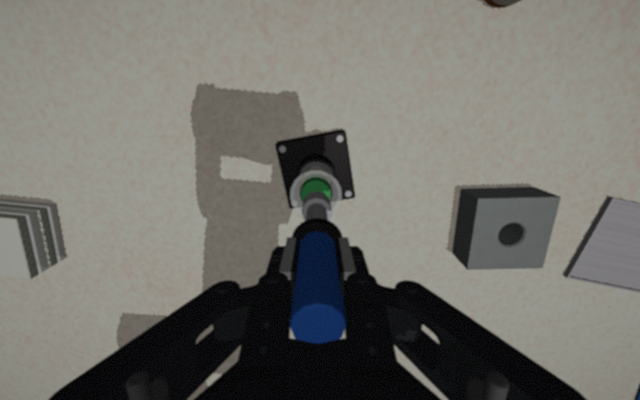

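View pics/f11.png

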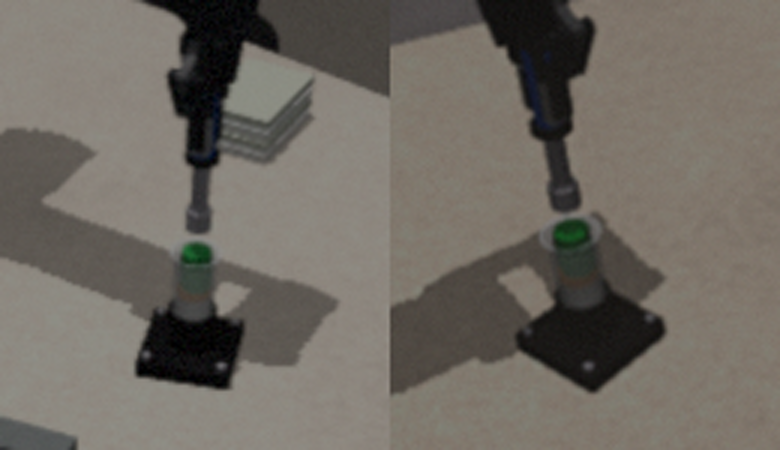

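Emit:
{"method": "play_rows", "body": {
  "steps": [
    [[-0.0017, -0.0003, 0.01], [0, 0, 0]],
    [[0, 0, 0.008], [0, 0, 0]],
    [[0, 0, 0.003], [0, 0, 0]],
    [[0, 0, 0], [0, 0, 0]],
    [[0, 0, 0], [0, 0, 0]]
  ],
  "squeeze": 25
}}

```text
time_s: 16.35
eef_pos: [513.6, 239.0, 214.8]
ee_rot: [-0.0, 0.808, -0.59, 0.0]
force: [0.1, 0.2, -1.0]
grip_width: 0.229
```

Emit:
{"method": "play_rows", "body": {
  "steps": [
    [[0, 0, 0], [0, 0, 0]],
    [[0, 0, 0.0013], [0, 0, 0]],
    [[0, 0, 0.0013], [0, 0, 0]],
    [[0, 0, 0.0013], [0, 0, 0]],
    [[0, 0, 0.0013], [0, 0, 0]],
    [[0, 0, 0.0013], [0, 0, 0]]
  ]
}}

```text
time_s: 16.95
eef_pos: [513.5, 239.0, 209.7]
ee_rot: [0.0, 0.808, -0.59, -0.0]
force: [0.4, -0.4, -1.5]
grip_width: 0.233
```

Run:
```python
from h import *
a=cams.capture("scene")[60:180,310:420,::-1];b=cams.capture("side")[90:210,160:270,::-1]
cv2.imwrite("pics/f12.png",cv2.resize(np.hstack([a,b]),None,fx=3.6,fy=3.6,interpolation=cv2.INTER_CUBIC))
e,r,s=tool();print(e,r[:,2],s['time_s'],s['force'],s['wrist_torque'],s['grip_width'])
```

```text
[513.48184984 238.95519718 209.69540424] [-2.68775405e-04 -6.76566197e-05 -9.99999962e-01] 17.05 [ 0.50209869  0.51945624 -1.9668936 ] [-0.01399774 -0.03161549 -0.02867947] 0.23723145862664458
```

View pics/f12.png

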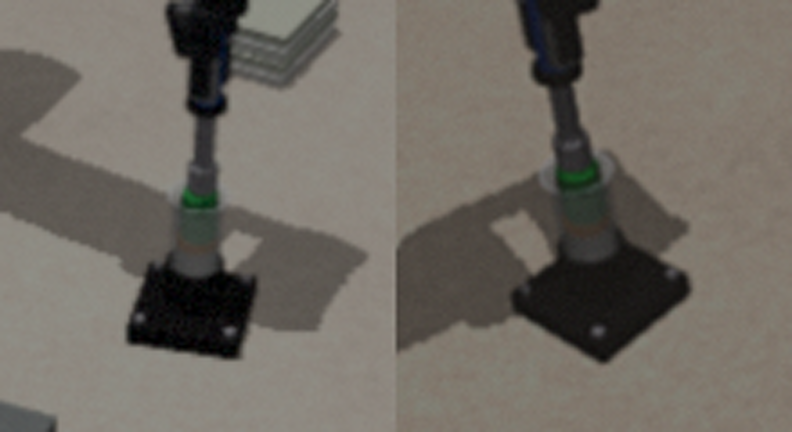

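Emit:
{"method": "play_rows", "body": {
  "steps": [
    [[0.0011, 0.0004, 0.0013], [0, 0, 0]],
    [[0, 0, 0.0013], [0, 0, 0]],
    [[0, 0, 0.0013], [0, 0, 0]],
    [[0, 0, 0.0013], [0, 0, 0]],
    [[0, 0, 0.0013], [0, 0, 0]]
  ]
}}

```text
time_s: 17.55
eef_pos: [513.7, 238.1, 205.5]
ee_rot: [-0.0, 0.808, -0.59, 0.0]
force: [-1.0, 0.2, 3.9]
grip_width: 0.233
```

Emit:
{"method": "play_rows", "body": {
  "steps": [
    [[0, 0, 0.0013], [0, 0, 0]],
    [[0, 0, 0.0013], [0, 0, 0]],
    [[0, 0, 0.0013], [0, 0, 0]],
    [[0, 0, 0.0013], [0, 0, 0]],
    [[0, 0, 0.0013], [0, 0, 0]]
  ]
}}

```text
time_s: 18.05
eef_pos: [513.6, 238.1, 200.1]
ee_rot: [-0.0, 0.808, -0.59, 0.0]
force: [0.3, 0.7, 4.9]
grip_width: 0.235
```

Emit:
{"method": "play_rows", "body": {
  "steps": [
    [[0, 0, 0.0013], [0, 0, 0]],
    [[0, 0, 0.0013], [0, 0, 0]],
    [[0, 0, 0.0013], [0, 0, 0]],
    [[0, 0, 0.0013], [0, 0, 0]],
    [[0, 0, 0.0013], [0, 0, 0]]
  ]
}}

```text
time_s: 18.55
eef_pos: [513.5, 238.1, 195.1]
ee_rot: [-0.0, 0.808, -0.59, 0.0]
force: [0.2, -0.3, 4.2]
grip_width: 0.233
```

Emit:
{"method": "play_rows", "body": {
  "steps": [
    [[0, 0, 0.0013], [0, 0, 0]],
    [[0, 0, 0.0013], [0, 0, 0]],
    [[0, 0, 0.0013], [0, 0, 0]],
    [[0, 0, 0.0013], [0, 0, 0]],
    [[0, 0, 0.0013], [0, 0, 0]],
    [[0, 0, 0.0013], [0, 0, 0]],
    [[0, 0, 0.0013], [0, 0, 0]],
    [[0, 0, 0.0013], [0, 0, 0]],
    [[0, 0, 0.0013], [0, 0, 0]],
    [[0, 0, 0.0013], [0, 0, 0]]
  ]
}}

```text
time_s: 19.55
eef_pos: [513.5, 238.1, 185.4]
ee_rot: [-0.0, 0.808, -0.59, 0.0]
force: [-0.0, -0.8, 4.2]
grip_width: 0.233
```

Run:
```python
from h import *
im=cams.capture("wrist")[:,:,::-1].copy();cv2.imwrite("pics/w13.png",cv2.resize(im[150:350,210:430],None,fx=3,fy=3))
a=cams.capture("scene")[60:180,310:420,::-1];b=cams.capture("side")[90:210,160:270,::-1]
cv2.imwrite("pics/f13.png",cv2.resize(np.hstack([a,b]),None,fx=3.6,fy=3.6,interpolation=cv2.INTER_CUBIC))
e,r,s=tool();print(e,r[:,2],s['time_s'],s['force'],s['wrist_torque'],s['grip_width'])
```

```text
[513.44752484 238.07854691 185.24460615] [-3.31181173e-04 -5.86497695e-05 -9.99999943e-01] 19.7 [ 0.7166596  -0.53039118  2.17320321] [-0.13302825 -0.12577426  0.04999336] 0.23633904790210444
```

View pics/f13.png

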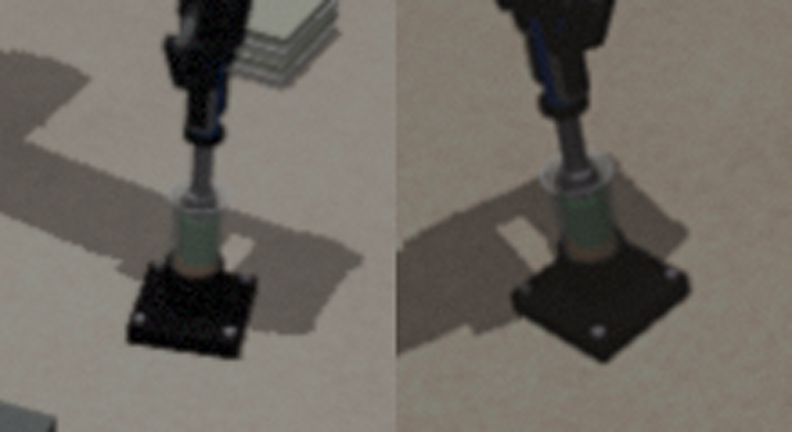

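View pics/w13.png

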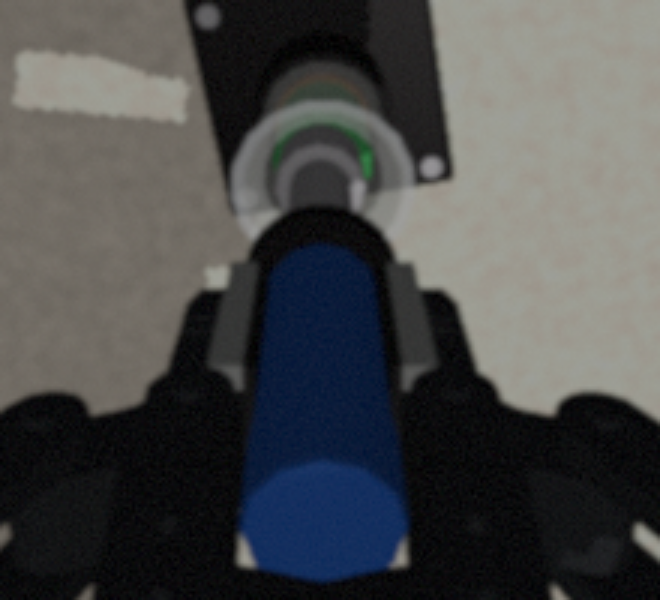

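Emit:
{"method": "play_rows", "body": {
  "steps": [
    [[0, 0, 0.0013], [0, 0, 0]],
    [[0, 0, 0.0013], [0, 0, 0]],
    [[0, 0, 0.001], [0, 0, 0]]
  ]
}}

```text
time_s: 20.0
eef_pos: [513.5, 238.1, 182.7]
ee_rot: [-0.0, 0.808, -0.59, 0.0]
force: [0.3, 0.3, 3.9]
grip_width: 0.233
```

Emit:
{"method": "play_rows", "body": {
  "steps": [
    [[0, 0, 0.001], [0, 0, 0]],
    [[0, 0, 0], [0, 0, 0]]
  ]
}}

```text
time_s: 20.2
eef_pos: [513.5, 238.1, 181.9]
ee_rot: [0.0, 0.808, -0.59, -0.0]
force: [-0.6, -0.5, 2.8]
grip_width: 0.231
```

Emit:
{"method": "play_rows", "body": {
  "steps": [
    [[0, 0, 0.001], [0, 0, 0]],
    [[0, 0, 0], [0, 0, 0]]
  ]
}}

```text
time_s: 20.4
eef_pos: [513.5, 238.1, 181.2]
ee_rot: [0.0, 0.808, -0.59, -0.0]
force: [-0.2, -1.1, 2.4]
grip_width: 0.233
```

Emit:
{"method": "play_rows", "body": {
  "steps": [
    [[0, 0, 0.001], [0, 0, 0]],
    [[0, 0, 0], [0, 0, 0]]
  ]
}}

```text
time_s: 20.6
eef_pos: [513.5, 238.1, 180.4]
ee_rot: [0.0, 0.808, -0.59, -0.0]
force: [0.5, -1.0, 3.3]
grip_width: 0.233
```

Emit:
{"method": "play_rows", "body": {
  "steps": [
    [[0, 0, 0.001], [0, 0, 0]],
    [[0, 0, 0], [0, 0, 0]]
  ]
}}

```text
time_s: 20.8
eef_pos: [513.5, 238.1, 179.7]
ee_rot: [0.0, 0.808, -0.59, -0.0]
force: [0.7, -0.2, 3.0]
grip_width: 0.232
```

Emit:
{"method": "play_rows", "body": {
  "steps": [
    [[0, 0, 0.001], [0, 0, 0]]
  ]
}}

```text
time_s: 20.9
eef_pos: [513.5, 238.1, 179.1]
ee_rot: [-0.0, 0.808, -0.59, 0.0]
force: [0.1, -0.6, 4.5]
grip_width: 0.229
```

Emit:
{"method": "play_rows", "body": {
  "steps": [
    [[0, 0, 0.001], [0, 0, 0]]
  ]
}}

```text
time_s: 21.0
eef_pos: [513.5, 238.1, 178.3]
ee_rot: [-0.0, 0.808, -0.59, 0.0]
force: [0.3, -1.1, 4.7]
grip_width: 0.238
```

Emit:
{"method": "play_rows", "body": {
  "steps": [
    [[0, 0, 0.001], [0, 0, 0]]
  ]
}}

```text
time_s: 21.1
eef_pos: [513.5, 238.1, 177.5]
ee_rot: [-0.0, 0.808, -0.59, 0.0]
force: [0.1, -0.4, 4.3]
grip_width: 0.23
```

Emit:
{"method": "play_rows", "body": {
  "steps": [
    [[0, 0, 0.001], [0, 0, 0]]
  ]
}}

```text
time_s: 21.2
eef_pos: [513.5, 238.1, 176.7]
ee_rot: [0.0, 0.808, -0.59, -0.0]
force: [-0.3, -0.2, 4.1]
grip_width: 0.232
```

Emit:
{"method": "play_rows", "body": {
  "steps": [
    [[0, 0, 0.001], [0, 0, 0]]
  ]
}}

```text
time_s: 21.3
eef_pos: [513.5, 238.1, 176.0]
ee_rot: [-0.0, 0.808, -0.59, 0.0]
force: [0.1, -0.8, 3.8]
grip_width: 0.234
```

Emit:
{"method": "play_rows", "body": {
  "steps": [
    [[0, 0, 0.001], [0, 0, 0]]
  ]
}}

```text
time_s: 21.4
eef_pos: [513.5, 238.1, 175.2]
ee_rot: [0.0, 0.808, -0.59, -0.0]
force: [0.5, -1.0, 4.8]
grip_width: 0.232
```

Emit:
{"method": "play_rows", "body": {
  "steps": [
    [[0, 0, 0.001], [0, 0, 0]]
  ]
}}

```text
time_s: 21.5
eef_pos: [513.5, 238.1, 174.5]
ee_rot: [-0.0, 0.808, -0.59, 0.0]
force: [0.2, 0.0, 3.4]
grip_width: 0.234
```

Emit:
{"method": "play_rows", "body": {
  "steps": [
    [[0, 0, 0.001], [0, 0, 0]]
  ]
}}

```text
time_s: 21.6
eef_pos: [513.5, 238.1, 173.7]
ee_rot: [0.0, 0.808, -0.59, 0.0]
force: [1.0, -1.1, 4.4]
grip_width: 0.238
```

Emit:
{"method": "play_rows", "body": {
  "steps": [
    [[0, 0, 0.001], [0, 0, 0]]
  ]
}}

```text
time_s: 21.7
eef_pos: [513.5, 238.1, 173.0]
ee_rot: [0.0, 0.808, -0.59, -0.0]
force: [2.0, -0.5, 4.8]
grip_width: 0.231
```

Emit:
{"method": "play_rows", "body": {
  "steps": [
    [[0, 0, 0.001], [0, 0, 0]]
  ]
}}

```text
time_s: 21.8
eef_pos: [513.5, 238.1, 172.2]
ee_rot: [-0.0, 0.808, -0.59, 0.0]
force: [-0.2, -0.6, 3.9]
grip_width: 0.231
```

Emit:
{"method": "play_rows", "body": {
  "steps": [
    [[0, 0, 0.001], [0, 0, 0]]
  ]
}}

```text
time_s: 21.9
eef_pos: [513.5, 238.1, 171.5]
ee_rot: [0.0, 0.808, -0.59, -0.0]
force: [0.4, -0.9, 3.8]
grip_width: 0.235
```

Emit:
{"method": "play_rows", "body": {
  "steps": [
    [[0, 0, 0.001], [0, 0, 0]]
  ]
}}

```text
time_s: 22.0
eef_pos: [513.5, 238.1, 170.7]
ee_rot: [0.0, 0.808, -0.59, 0.0]
force: [0.0, -0.4, 4.0]
grip_width: 0.238
```

Emit:
{"method": "play_rows", "body": {
  "steps": [
    [[0, 0, 0.001], [0, 0, 0]]
  ]
}}

```text
time_s: 22.1
eef_pos: [513.5, 238.1, 170.0]
ee_rot: [-0.0, 0.808, -0.59, 0.0]
force: [0.5, -0.7, 4.6]
grip_width: 0.232
```

Emit:
{"method": "play_rows", "body": {
  "steps": [
    [[0, 0, 0.001], [0, 0, 0]]
  ]
}}

```text
time_s: 22.2
eef_pos: [513.5, 238.1, 169.2]
ee_rot: [0.0, 0.808, -0.59, -0.0]
force: [0.1, 0.2, 3.5]
grip_width: 0.236
```

Emit:
{"method": "play_rows", "body": {
  "steps": [
    [[0, 0, 0.001], [0, 0, 0]]
  ]
}}

```text
time_s: 22.3
eef_pos: [513.5, 238.1, 168.5]
ee_rot: [-0.0, 0.808, -0.59, 0.0]
force: [-0.3, -0.5, 3.5]
grip_width: 0.234
```

Emit:
{"method": "play_rows", "body": {
  "steps": [
    [[0, 0, 0.001], [0, 0, 0]]
  ]
}}

```text
time_s: 22.4
eef_pos: [513.5, 238.1, 167.7]
ee_rot: [0.0, 0.808, -0.59, -0.0]
force: [-0.4, -0.4, 4.4]
grip_width: 0.231
```

Emit:
{"method": "play_rows", "body": {
  "steps": [
    [[0, 0, 0.001], [0, 0, 0]]
  ]
}}

```text
time_s: 22.5
eef_pos: [513.6, 238.1, 167.0]
ee_rot: [-0.0, 0.808, -0.59, 0.0]
force: [-0.1, -0.2, 3.1]
grip_width: 0.235
```

Emit:
{"method": "play_rows", "body": {
  "steps": [
    [[0, 0, 0.001], [0, 0, 0]]
  ]
}}

```text
time_s: 22.6
eef_pos: [513.5, 238.1, 166.2]
ee_rot: [-0.0, 0.808, -0.59, -0.0]
force: [0.5, -0.9, 4.5]
grip_width: 0.234
```

Emit:
{"method": "play_rows", "body": {
  "steps": [
    [[0, 0, 0.001], [0, 0, 0]]
  ]
}}

```text
time_s: 22.7
eef_pos: [513.5, 238.1, 165.5]
ee_rot: [-0.0, 0.808, -0.59, 0.0]
force: [-0.6, -0.6, 3.8]
grip_width: 0.234
```

Emit:
{"method": "play_rows", "body": {
  "steps": [
    [[0, 0, 0.001], [0, 0, 0]]
  ]
}}

```text
time_s: 22.8
eef_pos: [513.5, 238.1, 164.7]
ee_rot: [-0.0, 0.808, -0.59, 0.0]
force: [0.5, -0.4, 4.1]
grip_width: 0.229
```

Emit:
{"method": "play_rows", "body": {
  "steps": [
    [[0, 0, 0.001], [0, 0, 0]]
  ]
}}

```text
time_s: 22.9
eef_pos: [513.5, 238.1, 164.0]
ee_rot: [-0.0, 0.808, -0.59, -0.0]
force: [0.5, -1.0, 3.7]
grip_width: 0.23
```

Emit:
{"method": "play_rows", "body": {
  "steps": [
    [[0, 0, 0.001], [0, 0, 0]]
  ]
}}

```text
time_s: 23.0
eef_pos: [513.8, 238.1, 163.8]
ee_rot: [-0.0, 0.808, -0.59, 0.0]
force: [-0.5, -0.3, 11.5]
grip_width: 0.235
```

Emit:
{"method": "play_rows", "body": {
  "steps": [
    [[0, 0, 0.0005], [0, 0, 0]]
  ]
}}

```text
time_s: 23.1
eef_pos: [513.8, 238.2, 163.8]
ee_rot: [-0.001, 0.808, -0.59, 0.0]
force: [-0.9, -1.1, 12.2]
grip_width: 0.232
```

Emit:
{"method": "play_rows", "body": {
  "steps": [
    [[0, 0, 0.0006], [0, 0, 0]]
  ]
}}

```text
time_s: 23.2
eef_pos: [514.0, 238.2, 163.8]
ee_rot: [-0.001, 0.808, -0.59, 0.001]
force: [-2.3, -1.5, 14.8]
grip_width: 0.232
```

Emit:
{"method": "play_rows", "body": {
  "steps": [
    [[0, 0, 0.0006], [0, 0, 0]]
  ]
}}

```text
time_s: 23.3
eef_pos: [514.1, 238.3, 163.7]
ee_rot: [-0.001, 0.808, -0.59, 0.001]
force: [-1.6, -0.4, 17.5]
grip_width: 0.233
```

Emit:
{"method": "play_rows", "body": {
  "steps": [
    [[0, 0, 0.0006], [0, 0, 0]],
    [[0, 0, 0], [0, 0, 0]]
  ]
}}

```text
time_s: 23.5
eef_pos: [514.2, 238.3, 163.7]
ee_rot: [-0.001, 0.808, -0.589, 0.001]
force: [-2.9, -0.5, 17.9]
grip_width: 0.231
```

Emit:
{"method": "play_rows", "body": {
  "steps": [
    [[0, 0, 0.0004], [0, 0, 0]],
    [[0, 0, 0], [0, 0, 0]],
    [[0, 0, 0], [0, 0, 0]],
    [[0, 0, 0], [0, 0, 0]],
    [[0, 0, 0], [0, 0, 0]],
    [[0, 0, 0], [0, 0, 0]]
  ]
}}

```text
time_s: 24.1
eef_pos: [514.3, 238.3, 163.7]
ee_rot: [-0.001, 0.808, -0.59, 0.001]
force: [-3.3, -0.6, 18.9]
grip_width: 0.233
```

Run:
```python
from h import *
a=cams.capture("scene")[60:180,310:420,::-1];b=cams.capture("side")[90:210,160:270,::-1]
cv2.imwrite("pics/f14.png",cv2.resize(np.hstack([a,b]),None,fx=3.6,fy=3.6,interpolation=cv2.INTER_CUBIC))
e,r,s=tool();print(e,r[:,2],s['time_s'],s['force'],s['wrist_torque'],s['grip_width'])
```

```text
[514.31761482 238.33600599 163.69540509] [ 3.63127756e-03  8.29057200e-04 -9.99993063e-01] 24.2 [-3.07760927 -0.63175581 19.97982531] [-0.36033242  0.75458444  0.01995301] 0.23066950985587464
```

View pics/f14.png

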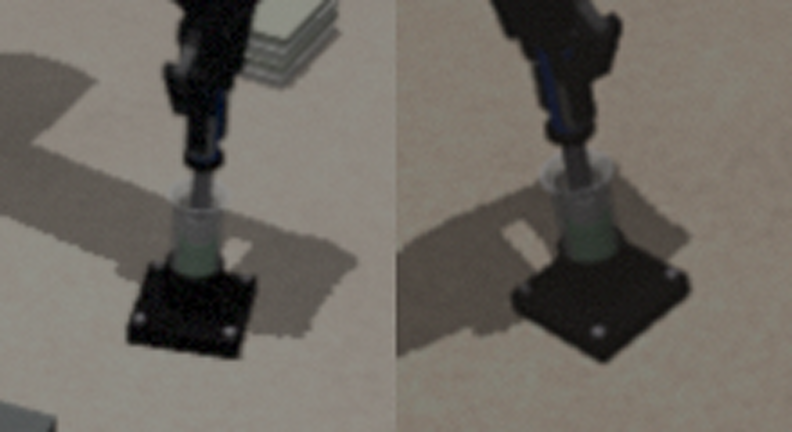

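Emit:
{"method": "play_rows", "body": {
  "steps": [
    [[0, 0, -0.004], [0, 0, 0]],
    [[0, 0, -0.01], [0, 0, 0]],
    [[0, 0, -0.03], [0, 0, 0]],
    [[0, 0, -0.03], [0, 0, 0]],
    [[0, 0, -0.018], [0, 0, 0]],
    [[0, 0, 0], [0, 0, 0]],
    [[0, 0, 0], [0, 0, 0]]
  ],
  "squeeze": 60
}}

```text
time_s: 24.9
eef_pos: [513.2, 238.0, 229.3]
ee_rot: [0.001, 0.808, -0.59, -0.001]
force: [0.2, -0.1, -1.2]
grip_width: 0.234
```

Run:
```python
from h import *
c=cam("wrist");im=cams.capture("wrist")[:,:,::-1].copy();cv2.imwrite("pics/w15.png",im)
e,r,s=tool();print(e,r[:,2],s['time_s'],s['force'],s['wrist_torque'],s['grip_width'])
for t,z in(("stand_hole",45),("stand",0)):
  for d in cams.tip_of("wrist",t): print(t,d,atz("wrist",d["pixel"],z,c))
z=cv2.resize(im[170:290,440:590],None,fx=5,fy=5,interpolation=cv2.INTER_CUBIC);cv2.imwrite("pics/w15s.png",z)
z=cv2.resize(im[120:360,230:410],None,fx=3,fy=2.5,interpolation=cv2.INTER_CUBIC);cv2.imwrite("pics/w15c.png",z)
print(to([515.5,-25.1,e[2]])/8)
```

```text
[513.0357006  238.00135937 228.96768056] [-2.25120554e-03 -4.53095182e-04 -9.99997363e-01] 24.95 [-0.13568165 -0.33124751 -0.70928234] [-0.04891336 -0.02406624 -0.027485  ] 0.23213798417679482
stand_hole {'pixel': [513.0, 235.2], 'p': 0.64} [514.04464021 -24.64781899  45.        ]
stand {'pixel': [495.3, 219.5], 'p': 0.59} [517.86870825 -27.72004488   0.        ]
[4.18838852e-02 1.29855739e-02 3.04536120e-05]
```

View pics/w15s.png

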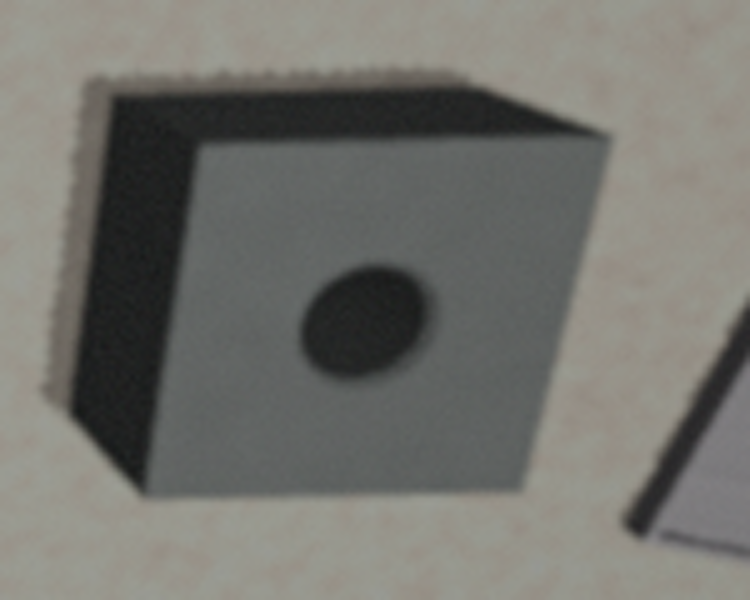

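View pics/w15c.png

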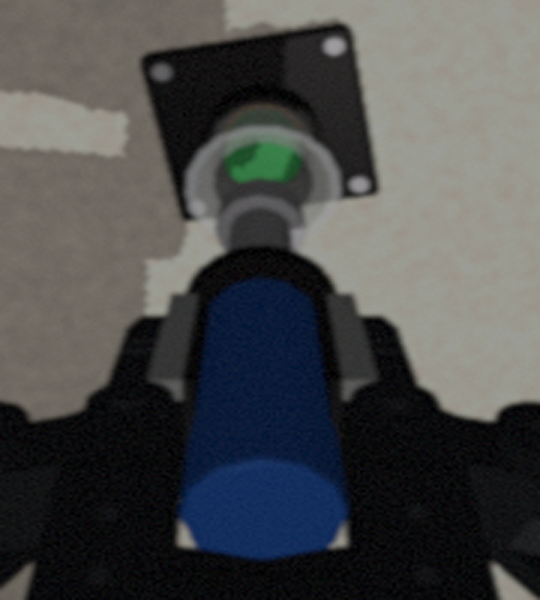

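Emit:
{"method": "play_rows", "body": {
  "steps": [
    [[0.021, 0.0065, 0], [0, 0, 0]],
    [[0.0419, 0.013, 0], [0, 0, 0]],
    [[0.0419, 0.013, 0], [0, 0, 0]],
    [[0.0419, 0.013, 0], [0, 0, 0]],
    [[0.0419, 0.013, 0], [0, 0, 0]],
    [[0.0419, 0.013, 0], [0, 0, 0]],
    [[0.0419, 0.013, 0], [0, 0, 0]],
    [[0.0419, 0.013, 0], [0, 0, 0]],
    [[0.0208, 0.0065, 0], [0, 0, 0]],
    [[0, 0, 0.02], [0, 0, 0]],
    [[0, 0, 0.03], [0, 0, 0]],
    [[0, 0, 0.02], [0, 0, 0]],
    [[0, 0, 0], [0, 0, 0]],
    [[0, 0, 0], [0, 0, 0]],
    [[0, 0, 0], [0, 0, 0]]
  ]
}}

```text
time_s: 26.55
eef_pos: [516.2, -25.4, 178.7]
ee_rot: [-0.0, 0.808, -0.59, 0.001]
force: [0.2, 0.5, -0.9]
grip_width: 0.234
```

Run:
```python
from h import *
c=cam("wrist");im=cams.capture("wrist")[:,:,::-1].copy();cv2.imwrite("pics/w16.png",im)
a=cams.capture("scene")[120:230,240:350,::-1];b=cams.capture("side")[170:280,200:310,::-1]
cv2.imwrite("pics/f16.png",cv2.resize(np.hstack([a,b]),None,fx=3.6,fy=3.6,interpolation=cv2.INTER_CUBIC))
e,r,s=tool();print(e,r[:,2],s['time_s'],s['force'],s['wrist_torque'],s['grip_width'])
print(to([515.3,-25.1,130]))
```

```text
[516.10547415 -25.1618284  178.42077304] [ 1.20159334e-03 -3.55267959e-04 -9.99999215e-01] 26.7 [ 0.22710146  0.16399161 -1.06909504] [ 0.03516445 -0.00491037  0.00153217] 0.2292604539962513
[-0.00045149  0.00106457  0.06455966]
```

View pics/w16.png

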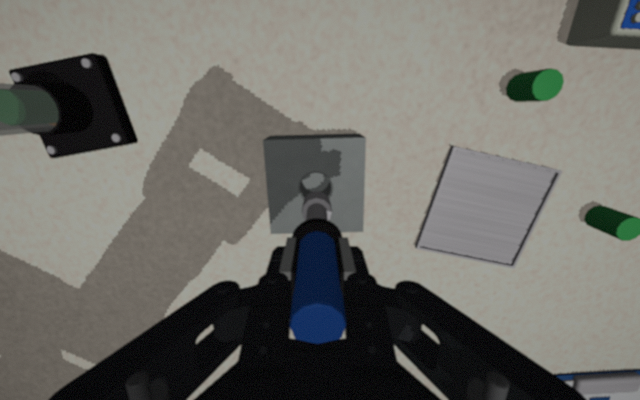

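View pics/f16.png

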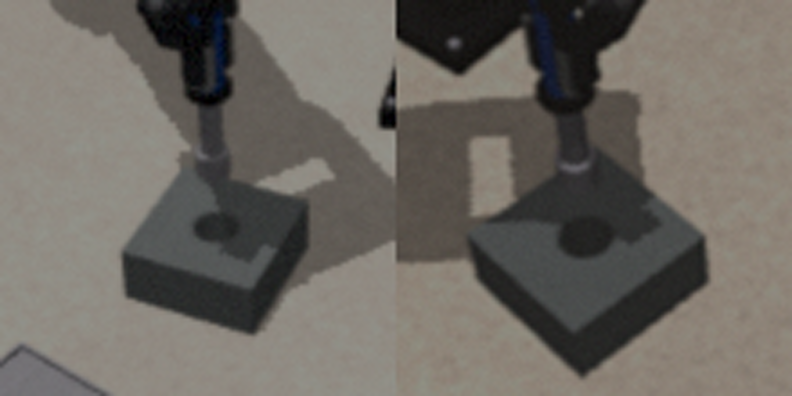

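Emit:
{"method": "play_rows", "body": {
  "steps": [
    [[-0.0004, 0.0008, 0.015], [0, 0, 0]],
    [[0, 0, 0.025], [0, 0, 0]],
    [[0, 0, 0.015], [0, 0, 0]],
    [[0, 0, 0.007], [0, 0, 0]],
    [[0, 0, 0], [0, 0, 0]],
    [[0, 0, 0.005], [0, 0, 0]],
    [[0, 0, 0.005], [0, 0, 0]],
    [[0, 0, 0.005], [0, 0, 0]],
    [[0, 0, 0], [0, 0, 0]]
  ]
}}

```text
time_s: 27.6
eef_pos: [515.0, -24.9, 119.6]
ee_rot: [0.0, 0.808, -0.59, -0.0]
force: [-0.1, 0.7, -2.1]
grip_width: 0.233
```

Inside the hole with no side load; descending further.

Emit:
{"method": "play_rows", "body": {
  "steps": [
    [[0, 0, 0.006], [0, 0, 0]],
    [[0, 0, 0.006], [0, 0, 0]],
    [[0, 0, 0.006], [0, 0, 0]],
    [[0, 0, 0.006], [0, 0, 0]],
    [[0, 0, 0.006], [0, 0, 0]],
    [[0, 0, 0.004], [0, 0, 0]],
    [[0, 0, 0.002], [0, 0, 0]],
    [[0, 0, 0], [0, 0, 0]],
    [[0, 0, 0], [0, 0, 0]]
  ]
}}

```text
time_s: 28.5
eef_pos: [515.3, -25.0, 93.1]
ee_rot: [-0.0, 0.808, -0.59, 0.0]
force: [0.4, 0.0, 0.3]
grip_width: 0.232
```

Emit:
{"method": "play_rows", "body": {
  "steps": [
    [[0, 0, 0.002], [0, 0, 0]],
    [[0, 0, 0.0013], [0, 0, 0]],
    [[0, 0, 0], [0, 0, 0]]
  ]
}}

```text
time_s: 28.8
eef_pos: [515.1, -24.9, 90.4]
ee_rot: [0.0, 0.808, -0.59, -0.0]
force: [0.4, -0.0, -1.5]
grip_width: 0.23
```

Emit:
{"method": "play_rows", "body": {
  "steps": [
    [[0, 0, 0.0013], [0, 0, 0]],
    [[0, 0, 0], [0, 0, 0]]
  ]
}}

```text
time_s: 29.0
eef_pos: [515.1, -25.0, 89.5]
ee_rot: [0.0, 0.808, -0.59, -0.0]
force: [-1.1, -0.4, -1.1]
grip_width: 0.234
```

Emit:
{"method": "play_rows", "body": {
  "steps": [
    [[0, 0, 0.0012], [0, 0, 0]],
    [[0, 0, 0], [0, 0, 0]]
  ]
}}

```text
time_s: 29.2
eef_pos: [515.2, -24.9, 88.5]
ee_rot: [0.0, 0.808, -0.59, -0.0]
force: [0.3, 0.8, -1.6]
grip_width: 0.233
```

Emit:
{"method": "play_rows", "body": {
  "steps": [
    [[0, 0, 0.0008], [0, 0, 0]],
    [[0, 0, 0], [0, 0, 0]]
  ]
}}

```text
time_s: 29.4
eef_pos: [515.3, -24.9, 88.4]
ee_rot: [-0.0, 0.808, -0.59, 0.0]
force: [-1.1, 1.2, 4.4]
grip_width: 0.238
```

On the floor of the hole. Opening gently, then backing off.

Emit:
{"method": "play_rows", "body": {
  "steps": [
    [[0, 0, 0], [0, 0, 0]],
    [[0, 0, 0], [0, 0, 0]],
    [[0, 0, 0], [0, 0, 0]],
    [[0, 0, 0], [0, 0, 0]],
    [[0, 0, 0], [0, 0, 0]],
    [[0, 0, 0], [0, 0, 0]]
  ],
  "grip": 0
}}

```text
time_s: 30.0
eef_pos: [515.2, -24.9, 88.0]
ee_rot: [-0.0, 0.808, -0.59, -0.0]
force: [-0.2, -0.1, 1.0]
grip_width: 1.005
```

Emit:
{"method": "play_rows", "body": {
  "steps": [
    [[0, 0, -0.015], [0, 0, 0]],
    [[0, 0, -0.03], [0, 0, 0]],
    [[0, 0, -0.045], [0, 0, 0]],
    [[0, 0, -0.045], [0, 0, 0]],
    [[0, 0, -0.03], [0, 0, 0]],
    [[0, 0, -0.02], [0, 0, 0]],
    [[0, 0, 0], [0, 0, 0]],
    [[0, 0, 0], [0, 0, 0]]
  ]
}}

```text
time_s: 30.8
eef_pos: [515.0, -24.9, 226.7]
ee_rot: [0.0, 0.808, -0.59, -0.0]
force: [1.2, -0.9, -1.1]
grip_width: 0.997
```

Run:
```python
from h import *
for n in("wrist","scene","side"):
    im=cams.capture(n)[:,:,::-1];cv2.imwrite(f"pics/{n}17.png",im)
e,r,s=tool();print(e,s['time_s'],s['force'],s['grip_width'])
```

```text
[514.80816858 -24.85362935 225.8847439 ] 30.95 [-0.19297392 -0.35047466 -0.94330433] 0.9988367598142537
```

View pics/wrist17.png

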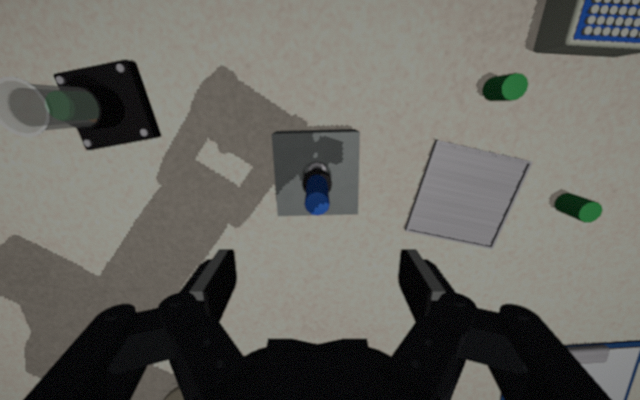

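View pics/scene17.png

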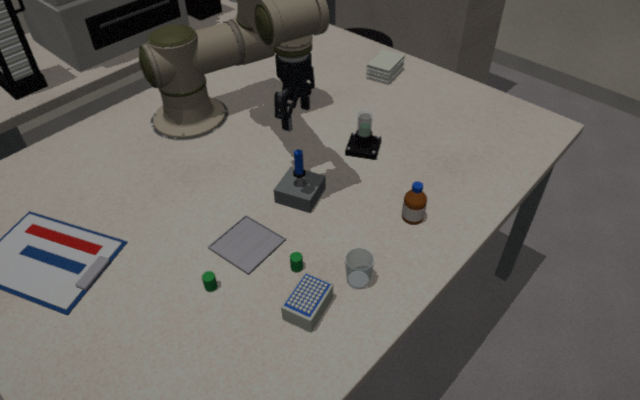

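View pics/side17.png

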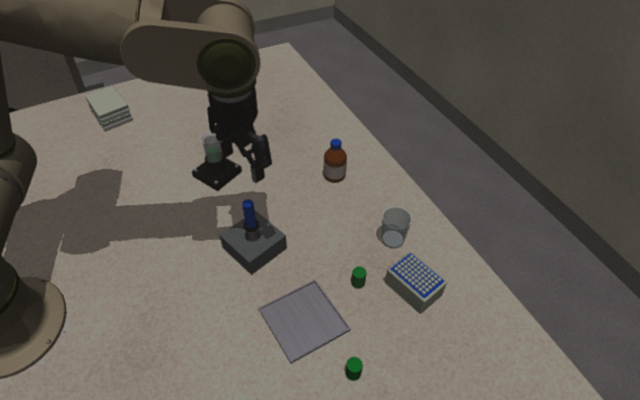

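Run:
```python
from rig import ctrl
print(ctrl.finish_job())
```

```text
the job is handed in; nothing more can be done
None
```

The job is done and handed in at about 31 s; the hand-in gave no verdict.

**Plug:** I took the green plug on the tray, which was the one nearest the base. It went into the column tube without measurable side force and dropped onto the orange ring.

**Push:** With the rod I pushed plug and ring down slowly.
- The tool stopped moving down at a TCP height of about 163.7 mm. That puts the plug's top roughly 40 mm below the mouth, inside the given 24 to 50 mm range.
- I built up from about 12 to 20 N there. The last 0.7 s or so was at about 18 to 20 N.
- The highest reading was 20.0 N, but force was only sampled at the end of each short move.

**Rod:** It is back upright in its stand. The hole's floor was felt at the same tool height as when I picked it up.

**Last pictures:** The rod stands upright in the hole, the plug is deep in the tube, and the gripper is open and clear of everything. Bottle, beaker and tip box are where they were at the start.

**Disagreements:**
- The scene and side cameras put the column mouth 3 to 5 mm away from where the wrist camera did. I used the wrist value, and the fit confirmed it.
- Sizes in the wrist picture came out about 4 to 7 % small, with no effect on the result.
- While pressing, a side force of about 3 N showed at the wrist.

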